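# Set up to print in ochre

### The job

Set up the inking board to print in ochre; the ink roller is in the clear drawer unit, and three ink jars stand in the way of its drawer. Stand the black and the green jar on the cork mat for now and the ochre jar in the round well of the inking board; then pull the drawer open, without shoving a jar with it, and lay the roller lengthwise in the middle of the board's glass. Finally shut the drawer fully and put the black and the green jar back just where each stood.

Things in the scene. Friction and masses are not known exactly. Their poses are not given: they have to be found in the camera images.
- jar_ochre_center (a point): 70 ml jar of block-printing ink, white body, ochre-yellow screw lid, 48 mm diameter (lid 46 mm) and 50 mm tall, 0.11 kg; the point is its centre, 25 mm above its underside, z up. At the start it stands on the table in the row of three in front of the drawer; the order of the colours in the row changes.
- jar_black_center (a point): 70 ml jar of block-printing ink, white body, black screw lid, 48 mm diameter (lid 46 mm) and 50 mm tall, 0.11 kg; the point is its centre, 25 mm above its underside, z up. It stands in the same row and must come back to within 15 mm of where it stood.
- jar_green_center (a point): 70 ml jar of block-printing ink, white body, dark green screw lid, 48 mm diameter (lid 46 mm) and 50 mm tall, 0.11 kg; the point is its centre, 25 mm above its underside, z up. It stands in the same row and must come back to within 15 mm of where it stood. Jars stand 62 mm apart, so fingers fit before and behind a jar (along the pull), not between two.
- roller_center (a point): ink roller lying in the drawer, roller end nearer the robot; 164 long, 79 wide at the roller, 31 high, 0.13 kg. Point: middle of length and width, 15.5 mm above its underside. y runs from handle to roller (31 mm diameter, axle at y +67 mm). Wooden handle, y -80 to -10 mm, up to 26 wide, 27 high, thickest at y -45: grip it across x. The roller end is the heavier, so it may hang a little head-down.
- drawer_handle (a point): middle of the drawer's dark steel bar handle, 34 mm above the table; bar 10 mm thick, 80 mm long along this y, 35 mm off the drawer's front: pinch it from above across x. The drawer slides out level along this frame's -x (about world -y), against about 1 N; the frame moves with it. Drawer inside 180 x 122 mm, its middle 102 mm behind (+x of) this point, floor 11 mm, rims 44 mm above the table.
- drawer (a joint): how far the drawer is out, m: 0 shut, 0.118 fully out; shut or a few mm ajar at the start, stays where left. It belongs to a clear acrylic unit, 200 wide, 140 deep, 54 mm high, fixed to the table, through whose top the roller is seen; pull it out nearly fully, or the unit's top overhangs the roller's handle.
- well (a point): centre of the floor of the round well in the light wooden inking board (200 x 160 mm, 16 mm thick, fixed to the table): 64 mm in diameter, 8 mm deep, its floor 8 mm above the table. Axes as the board's: x along its 200 mm length, z up.
- glass (a point): centre of the top face of the pale green-grey glass slab on the same board, 186 mm (its x) by 82 mm (its y), top 20.5 mm above the table. The well's centre lies at x -20, y +78 mm from here. The roller lies lengthwise when its y axis is along this x, either way round; with its roller end to this -x it stays well clear of the jar in the well.
- mat_top (a point): centre of the top of the cork mat, 160 mm (its x) by 90 mm (its y), 4 mm thick, fixed to the table; room for two jars side by side along x. Board and mat lie to the robot's right and may change places. Between them and the drawer unit stands a paper cutter, its arm raised, the black handle end nearest board and mat: carry things over it with their underside 140 mm or more above the table.
There are look-alikes about, which are no part of the job. What is shaped like the part that bears jar_green_center but blue is not meant.

How it is judged:
By the outcome, as a careful person would: the job done as asked, in the order asked, and still so for the second after the job is handed in, with the robot touching nothing.
It also fails if it takes over 147 s, if anything falls off the work surface, if the arm or the gripper's body presses on something with over 40 N, if the wrist force passes 120 N, or if a joint passes its speed limit or range.

### The arm

A 6-joint arm with a two-finger parallel gripper is mounted at the origin on the work surface; the furniture and walls round the work are solid. World frame = base frame: x ahead of the robot, y to its left, z up, the work surface at z = 0. Lengths are in m, angles in rad, forces in N, time in s.
With the tool pointing down it reaches from about 0.2 to 0.875 m from the base axis. Payload 3.4 kg.
Tool frame: the origin (TCP) lies midway between the tips of the shut fingers; the grasp point (between the pads) lies manip.grip_point_offset behind it (manip.grip_point_offset is the distance from the TCP to the grasp point, in m); z points along the fingers, y is the direction in which the jaws open and shut (so a half turn about z gives the same grasp; the last joint's range is limited). The gripper opens to 94 mm and grips with 3 to 60 N. Pads are 16 mm wide; open, the fingers measure 119 mm over their backs; the gripper's body (75 mm by 177 mm) begins 78 mm behind the grasp point.
Start: joints at [-1.286, 0.276, 1.505, -0, 1.361, -0.121], TCP at [0.227, -0.528, 0.205] pointing down, gripper open.
Joint ranges: [-2.89, 2.89], [-0.75, 2.08], [0.22, 2.7], [-1.18, 4.32], [0.11, 2.71], [-2.7, 2.7]. Speed limits (rad/s): [2.57, 2.57, 3.14, 3.14, 3.14, 3.14].

### API

Orientations are given as a unit quaternion [x, y, z, w].
In Python, from station import manip gives the robot as it stands.
- The arm moves only by the tool play_rows, never from a script. Its argument "rows" is one flat list of numbers, 7 for each row, row after row: the opening, from -1 (shut) to 1 (fully open), then the shift along the tool's x, y, z scaled (see below), then the turn, a rotation vector about the tool's x, y, z scaled (see below). A call has 1 to 20 rows; each row shifts and turns the commanded pose from where the row before left it, along the tool's axes as they then stand; what a row does not reach is not made up. The controller multiplies each number of a shift by 0.15 m and each number of a turn by pi rad. A row lasts 1/8 s, in which the tool goes at most 62.5 mm and 10.7 degrees, less where a joint would pass 70% of its speed; a pose out of reach is approached as far as the arm can. A call with a number of a shift or a turn outside -1 to 1 is refused whole. A call with a gripper value outside its range is refused whole. The fingers move at their own pace and stop on an object; "squeeze" is the grip in N (left out, the last holds). Time passes only in rows, so rows that do not move let the fingers close. It gives the time, the measured TCP pose, the force and the opening at its end, in the units of the state.
- manip.read_state(): the state, without advancing time (a new reading comes with each control period).
- manip.snapshot(name): name is "side" or "top"; returns (picture, depth): 420x560x3 uint8, red, green, blue; 420x560 float32, m along the optical axis (not along the pixel's ray), 0 where there is no reading.
- manip.camera_params(name): a dict with "fov_y" (degrees; the focal length in pixels is half the picture's height over the tangent of half this angle, whatever the lens; pixels are square), "cx", "cy" (the principal point, pixels), "world_from_camera" (4x4, takes a point from camera to world coordinates). Camera axes: x right, y down, z forward; pixel columns grow to the right and rows downward; lengths in m; the calibration is good to about 2 mm. A picture is of the moment at which its call begins. camera_params takes no time and is no camera call.
- manip.finish_job(): hands the job in, once; it reports no verdict.
Trained networks look in the newest picture that a camera, given by its name, has taken for a name from the list of things; names that differ only in an ending like _2 or _b are one class to them, and where a whole thing is asked for, a point or a joint stands for the part that bears it (a point fixed in the world has none). Each returns a list of dicts, best first, with "score" (0 to 1); they miss things now and then, are a little off and sometimes report something else, mostly with a low value. They report only what shows in the picture. A call takes as long as a camera call. They do not tell look-alikes from the thing itself.
- manip.boxes_of(query, camera): "centre" ([x, y, z] in m, in world coordinates, good to about 4 mm: the middle of the surface that is visible of it).
- manip.cut_out(query, camera): "mask" (420x560 bool, what is visible of it).
- manip.mark_of(query, camera): "centre" ([x, y, z] in m, in world coordinates, good to about 4 mm: a listed point, or the origin of a listed thing).
The state is a dict: "t": time; "joint_positions": joint angles; "qvel": joint speeds; "tau": joint torques, N m; "ee_pos": TCP position; "ee_rot": TCP orientation; "force": force on the tool from outside, world axes, zero at the start; "moment": the same for the moment, N m; "finger_gap": finger opening in m.
Only numpy, scipy, OpenCV 4.12 (cv2) and the standard library are available. Lean on these libraries where they do the work, as an engineer would, in place of code of your own. Each camera call takes 0.05 s, during which the arm holds its last target.

## Working session

There is one attempt and no reset: what is moved stays moved. The work goes in short steps, Python scripts to look and compute and a tool call to move; the robot and the scene stay as the last step left them, time stands still between calls to the robot, and variables do not carry over. Pictures are saved under pics/ and viewed, and the job is handed in when it is done.

Besides the shell and the picture viewer there is one more tool, called after ">>>" by a JSON object that holds its "method" and its "body", one argument or row to a line. play_rows: Moves the arm, as the interface text tells. Its arguments: {"type":"object","properties":{"rows":{"type":"array"},"squeeze":{"type":"number"}},"required":["rows"]}

```bash
ls; mkdir -p pics
cat > h.py <<'E'
from station import manip
import numpy as np, cv2
def snap(c,name):
    p,d=manip.snapshot(c); cv2.imwrite('pics/'+name+'.png',p[:,:,::-1]); np.save('pics/'+name+'.npy',d); return p,d
def unproj(c,u,v,z):
    P=manip.camera_params(c); f=210/np.tan(np.radians(P['fov_y'])/2)
    return (P['world_from_camera']@np.array([(u-P['cx'])/f*z,(v-P['cy'])/f*z,z,1]))[:3]
def cloud(c,d):
    P=manip.camera_params(c); f=210/np.tan(np.radians(P['fov_y'])/2)
    v,u=np.mgrid[0:420,0:560]
    q=np.stack([(u-P['cx'])/f*d,(v-P['cy'])/f*d,d,np.ones_like(d)],-1)
    return (q@P['world_from_camera'].T)[...,:3]
E
python3 - <<'E'
from h import *
print(manip.grip_point_offset, manip.read_state())
for c in('top','side'):
    snap(c,c+'0'); print(c,manip.camera_params(c))
E
```

```text
pics
0.0188 {'t': 0.0, 'joint_positions': array([-1.28595129e+00,  2.76602108e-01,  1.50610440e+00,  1.12469786e-05,
        1.36069713e+00, -1.21014071e-01]), 'qvel': array([-0.000693  ,  0.00013459, -0.00035204, -0.00240892,  0.00162797,
        0.0010114 ]), 'tau': array([-3.61745260e-04, -4.04587984e+01, -2.37228191e+01,  7.00651039e-02,
        3.44130944e-02, -1.43027942e-04]), 'ee_pos': array([ 0.22684826, -0.52775287,  0.20461214]), 'ee_rot': array([ 9.79480197e-01,  2.01538394e-01, -6.86108326e-05, -9.02908951e-04]), 'force': array([ 1.0427819 , -0.55766732,  0.04500296]), 'moment': array([ 0.00319093, -0.01976133,  0.0366644 ]), 'finger_gap': 0.0941820652965186}
top {'fov_y': 49.26973679489137, 'cx': 283.1650470524328, 'cy': 210.4178113504766, 'world_from_camera': array([[-0.01873464, -0.98108498,  0.19266883,  0.0520948 ],
       [-0.99982308,  0.01870687, -0.00196342,  0.0339556 ],
       [-0.00167795, -0.19267152, -0.98126188,  1.64464958],
       [ 0.        ,  0.        ,  0.        ,  1.        ]])}
side {'fov_y': 46.26922786458441, 'cx': 278.75845199286243, 'cy': 201.92279868592655, 'world_from_camera': array([[-0.92982778, -0.22516797,  0.29106647, -0.1044255 ],
       [-0.36770646,  0.53718035, -0.75909765,  1.28457796],
       [ 0.01456929, -0.8128571 , -0.58228092,  0.9900403 ],
       [ 0.        ,  0.        ,  0.        ,  1.        ]])}
```

View pics/top0.png

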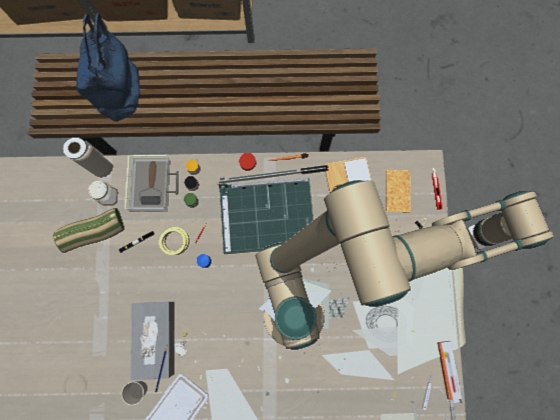

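View pics/side0.png

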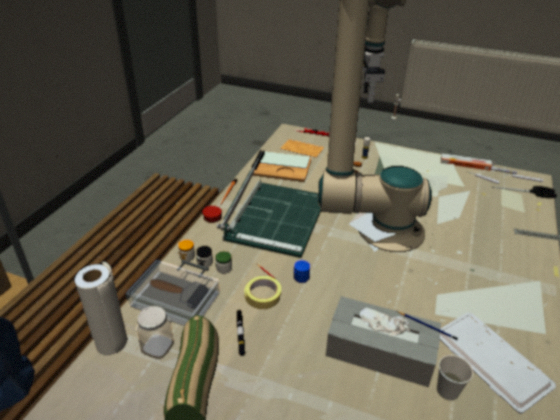

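Run:
```python
from h import *
for c in('top','side'):
    for q in ['jar_ochre_center','jar_black_center','jar_green_center','roller_center','drawer_handle','well','glass','mat_top']:
        r=manip.mark_of(q,c)
        print(c,q,[(np.round(x['centre'],4).tolist(),round(x['score'],2)) for x in r[:4]], [k for k in r[0]] if r else '')
```

```text
top jar_ochre_center [([0.5399, 0.3576, 0.0241], 0.61)] ['centre', 'score']
top jar_black_center [([0.4793, 0.3629, 0.0233], 0.46)] ['centre', 'score']
top jar_green_center [([0.1946, 0.3137, 0.0242], 0.72), ([0.412, 0.3684, 0.0265], 0.68)] ['centre', 'score']
top roller_center [] 
top drawer_handle [([0.4826, 0.4128, 0.0344], 0.72)] ['centre', 'score']
top well [([0.437, -0.1753, 0.0092], 0.55)] ['centre', 'score']
top glass [([0.4631, -0.2539, 0.0193], 0.64)] ['centre', 'score']
top mat_top [([0.4441, -0.3918, 0.0044], 0.87), ([0.4152, 0.3683, 0.0246], 0.21)] ['centre', 'score']
side jar_ochre_center [([0.5388, 0.3595, 0.0261], 0.62)] ['centre', 'score']
side jar_black_center [([0.4119, 0.3651, 0.0284], 0.75), ([0.477, 0.3665, 0.0289], 0.55)] ['centre', 'score']
side jar_green_center [([0.4156, 0.3629, 0.0291], 0.84), ([0.1916, 0.3124, 0.0246], 0.57)] ['centre', 'score']
side roller_center [] 
side drawer_handle [([0.4801, 0.4153, 0.0351], 0.67)] ['centre', 'score']
side well [([0.4364, -0.1781, 0.0105], 0.94)] ['centre', 'score']
side glass [([0.4677, -0.2522, 0.0236], 0.84)] ['centre', 'score']
side mat_top [([0.4437, -0.3928, 0.0043], 0.69)] ['centre', 'score']
```

Run:
```python
from h import *
p=cv2.imread('pics/top0.png'); d=np.load('pics/top0.npy')
C=cloud('top',d)
cv2.imwrite('pics/crop0.png',cv2.resize(p[145:275,110:270],None,fx=5,fy=5,interpolation=cv2.INTER_CUBIC)[:600,:800])
np.set_printoptions(precision=4,suppress=True)
# jar tops: height between .044 and .056
m=((C[...,2]>.042)&(C[...,2]<.058)&(d>0)).astype(np.uint8); m[:, :175]=0; m[:,215:]=0; m[:150]=0;m[275:]=0
n,l,s,c=cv2.connectedComponentsWithStats(m)
for i in range(1,n):
    if s[i,4]>30: print(s[i],c[i],C[l==i].mean(0),np.median(C[l==i],0),p[l==i].mean(0), C[l==i].min(0),C[l==i].max(0))
```

```text
[186 159  13  13 123] [191.8211 165.5528] [0.5369 0.3582 0.0501] [0.5362 0.3578 0.0503] [ 46.6504 152.4472 197.7154] [0.5158 0.3361 0.0424] [0.5636 0.3794 0.0572]
[184 176  14  13 132] [190.3561 181.9091] [0.476  0.3623 0.0498] [0.4762 0.3634 0.0501] [38.7727 38.2652 38.8409] [0.4537 0.3394 0.0424] [0.4999 0.3854 0.0576]
[184 193  13  13 131] [189.9924 198.8321] [0.4136 0.3623 0.0502] [0.4129 0.3618 0.0505] [ 67.1069 107.374   77.9084] [0.3918 0.3407 0.0425] [0.4357 0.3855 0.058 ]
[196 254  14  14 138] [202.9348 260.3261] [0.1939 0.313  0.0493] [0.1945 0.3125 0.0491] [198.4783 105.6087  55.9783] [0.1713 0.2916 0.0422] [0.2162 0.3373 0.0579]
```

View pics/crop0.png

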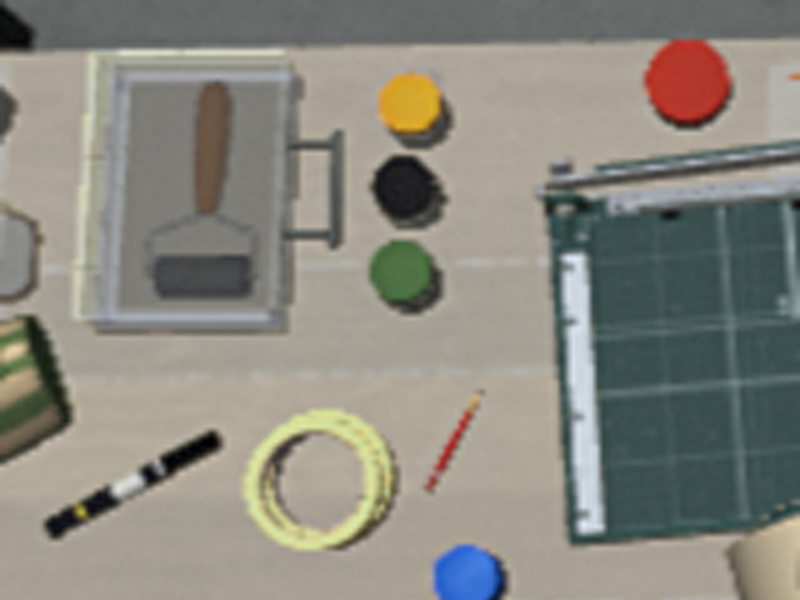

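Add to h.py:
```python
from scipy.spatial.transform import Rotation as R
np.set_printoptions(precision=4,suppress=True)
def yaw():
    r=R.from_quat(manip.read_state()['ee_rot']).as_matrix(); return np.degrees(np.arctan2(r[1,0],r[0,0])),r
def go(x,y,z,r=None):
    s=manip.read_state()
    if r is None: r=R.from_quat(s['ee_rot']).as_matrix()
    dd=r.T@(np.array([x,y,z])-s['ee_pos']); u=dd/.15
    print('units',u,'minrows',np.linalg.norm(dd)/.0625)
def st():
    s=manip.read_state(); print('t',round(s['t'],2),s['ee_pos'],'yaw',yaw()[0],'tilt',yaw()[1][2],'gap',s['finger_gap'],'F',s['force'])
```

```text
(no output)
```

>>> {"method": "play_rows", "body": {
  "rows": [1,0,0,0,0,0,0.0486,1,0,0,0,0,0,0.0486,1,0,0,0,0,0,0.0486,1,0,0,0,0,0,0]
}}

```text
t: 1.4
ee_pos: [0.227, -0.5283, 0.2055]
ee_rot: [1.0, -0.025, -0.0, 0.0]
force: [-0.2, -0.2, -0.4]
finger_gap: 0.0938
```

Run:
```python
from h import *
st(); go(.413,.3635,.18)
```

```text
t 1.4 [ 0.227  -0.5283  0.2055] yaw -2.8887517194985652 tilt [-0.      0.0001 -1.    ] gap 0.09375021191932313 F [-0.1789 -0.1675 -0.3581]
units [ 0.939  -6.0006  0.1694] minrows 14.582329051760953
```

>>> {"method": "play_rows", "body": {
  "rows": [0.4,0.0587,-0.375,0,0,0,0,0.4,0.0587,-0.375,0,0,0,0,0.4,0.0587,-0.375,0,0,0,0,0.4,0.0587,-0.375,0,0,0,0,0.4,0.0587,-0.375,0,0,0,0,0.4,0.0587,-0.375,0,0,0,0,0.4,0.0587,-0.375,0,0,0,0,0.4,0.0587,-0.375,0,0,0,0,0.4,0.0587,-0.375,0,0,0,0,0.4,0.0587,-0.375,0,0,0,0,0.4,0.0587,-0.375,0,0,0,0,0.4,0.0587,-0.375,0,0,0,0,0.4,0.0587,-0.375,0,0,0,0,0.4,0.0587,-0.375,0,0,0,0,0.4,0.0587,-0.375,0,0,0,0,0.4,0.0587,-0.375,0,0,0,0,0.4,0,0,0,0,0,0,0.4,0,0,0,0,0,0]
}}

```text
t: 3.65
ee_pos: [0.4141, 0.3624, 0.205]
ee_rot: [1.0, -0.025, -0.0, 0.001]
force: [0.4, -0.1, 0.1]
finger_gap: 0.0657
```

Run:
```python
from h import *
st(); go(.413,.3635,.02)
p,d=snap('top','top1'); 
for q in ['well','glass','mat_top']:
    print(q,[(x['centre'],round(x['score'],2)) for x in manip.mark_of(q,'top')[:3]])
cv2.imwrite('pics/crop1.png',cv2.resize(p[140:280,300:460,::-1],None,fx=4,fy=4,interpolation=cv2.INTER_CUBIC))
```

```text
t 3.65 [0.4141 0.3624 0.205 ] yaw -2.8802413825891056 tilt [-0.0009  0.0016 -1.    ] gap 0.06568243230288985 F [ 0.4289 -0.1404  0.1357]
units [-0.0068 -0.0091  1.2336] minrows 2.9607952330256433
well [([0.4346, -0.1805, 0.0063], 0.6)]
glass [([0.4644, -0.259, 0.0217], 0.84)]
mat_top [([0.4445, -0.3948, 0.0028], 0.77)]
```

View pics/crop1.png

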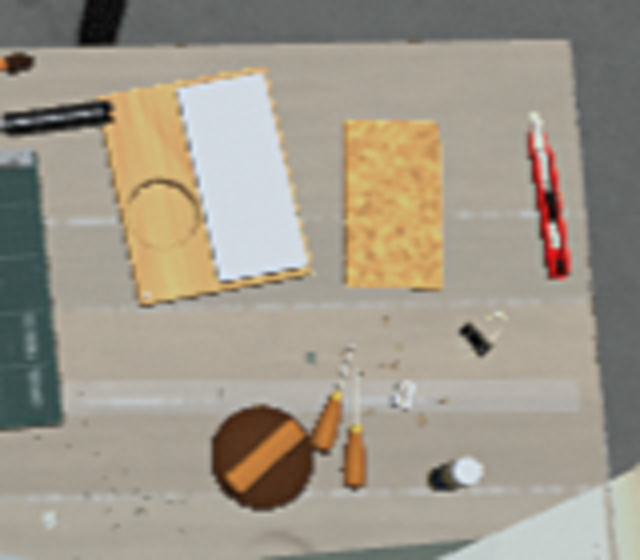

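View pics/top1.png

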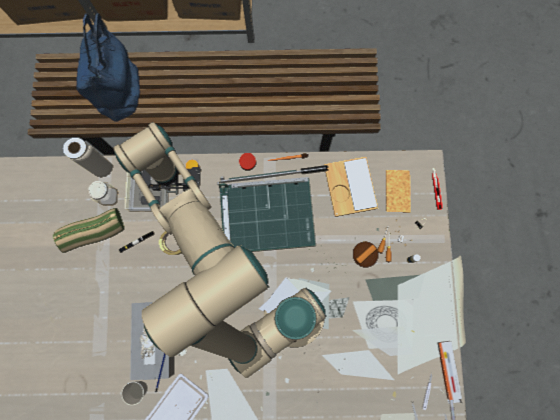

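```bash
cat >> h.py <<'E'
def onplane(c,pts,z):
    P=manip.camera_params(c); f=210/np.tan(np.radians(P['fov_y'])/2); T=P['world_from_camera']
    pts=np.asarray(pts,float)
    r=np.stack([(pts[:,0]-P['cx'])/f,(pts[:,1]-P['cy'])/f,np.ones(len(pts))],-1)@T[:3,:3].T
    t=(z-T[2,3])/r[:,2]; return T[:3,3]+t[:,None]*r
def rect(c,m,z):
    k=np.argwhere(m)[:,::-1]
    W=onplane(c,k,z)[:,:2]
    (cx,cy),(w,h),a=cv2.minAreaRect((W*1000).astype(np.float32)); return W.mean(0),(cx,cy),(w,h),a
E
python3 - <<'E'
from h import *
p=cv2.imread('pics/top1.png'); d=np.load('pics/top1.npy'); C=cloud('top',d)
hsv=cv2.cvtColor(p,cv2.COLOR_BGR2HSV)
roi=np.zeros(d.shape,bool); roi[150:225,322:415]=1
def big(m):
    n,l,s,c=cv2.connectedComponentsWithStats(m.astype(np.uint8)); i=1+np.argmax(s[1:,4]); print(s[i]); return l==i
print('px',hsv[185,358],hsv[170,335],hsv[190,398],hsv[215,410-30])
g=big(roi&(hsv[...,1]<40)&(hsv[...,2]>190)); print('glass',rect('top',g,.0205), np.median(C[g],0))
b=roi&(hsv[...,1]>75)&(hsv[...,2]>140); b1=b.copy(); b1[:,380:]=0
bb=big(b1); print('board wood',rect('top',bb,.016))
b2=b.copy(); b2[:,:384]=0; mm=big(b2); print('mat',rect('top',mm,.004))
# well from depth
w=roi&(C[...,2]<.0115)&(C[...,2]>.004)&cv2.erode(cv2.morphologyEx((bb|g).astype(np.uint8),cv2.MORPH_CLOSE,np.ones((5,5))),np.ones((5,5))).astype(bool)
print(w.sum(), np.round(C[w].mean(0),4))
for c in ('top','side'):
    if c=='side': snap('side','side1')
    for q in ('well','glass','mat_top'):
        r=manip.cut_out(q,c)
        if r:
            m=r[0]['mask']; print(c,q,r[0]['score'],rect(c,m,{'well':.008,'glass':.0205,'mat_top':.004}[q]))
for q in ['well','glass','mat_top']:
    print(q,[(x['centre'],round(x['score'],2)) for x in manip.mark_of(q,'side')[:3]])
E
```

```text
px [104  17 224] [ 22 106 211] [ 18 134 202] [ 20  18 170]
[ 344  158   33   52 1085]
glass (array([ 0.4653, -0.2528]), (466.26788330078125, -252.70382690429688), (184.96046447753906, 81.28779602050781), 9.835138320922852) [ 0.4646 -0.2523  0.0207]
[ 324  157   54   59 1108]
board wood (array([ 0.4499, -0.1801]), (459.59869384765625, -216.80117797851562), (199.9552001953125, 161.02423095703125), 9.57319450378418)
[ 386  170   25   43 1033]
mat (array([ 0.4402, -0.3926]), (441.1914367675781, -393.5294189453125), (88.54840087890625, 159.21099853515625), 86.45001220703125)
240 [ 0.4422 -0.1819  0.0085]
top well 0.65 (array([ 0.4581, -0.2213]), (459.20965576171875, -220.349853515625), (206.518310546875, 163.88233947753906), 9.632973670959473)
top glass 0.87 (array([ 0.4567, -0.2166]), (460.97833251953125, -215.68539428710938), (206.6934814453125, 163.12071228027344), 8.494077682495117)
top mat_top 0.63 (array([ 0.4406, -0.3926]), (441.399658203125, -393.6773681640625), (88.8181381225586, 158.4598846435547), 86.45001220703125)
side well 0.8 (array([ 0.4529, -0.2204]), (456.30108642578125, -224.00811767578125), (192.29473876953125, 185.56394958496094), 9.863218307495117)
side mat_top 0.87 (array([ 0.4449, -0.3935]), (444.8301086425781, -393.2024841308594), (96.21307373046875, 164.1134033203125), 87.21973419189453)
well [([0.4358, -0.1787, 0.0066], 0.63)]
glass [([0.4688, -0.257, 0.0239], 0.7)]
mat_top []
```

>>> {"method": "play_rows", "body": {
  "rows": [0.4,0,-0.007,0.25,0,0,0,0.4,0,0,0.25,0,0,0,0.4,0,0,0.25,0,0,0,0.4,0,0,0.25,0,0,0,0.4,0,0,0.15,0,0,0,0.4,0,0,0.1,0,0,0,0.4,0,0,0.05,0,0,0,0.4,0,0,0,0,0,0],
  "squeeze": 15
}}

```text
t: 5.35
ee_pos: [0.4149, 0.3642, 0.0105]
ee_rot: [1.0, -0.026, 0.0, 0.0]
force: [0.0, 0.8, -0.4]
finger_gap: 0.0659
```

Run:
```python
from h import *
st(); p,d=snap('side','side2'); cv2.imwrite('pics/crop2.png',cv2.resize(p[200:350,100:300,::-1],None,fx=4,fy=4,interpolation=cv2.INTER_CUBIC))
```

```text
t 5.35 [0.4149 0.3642 0.0105] yaw -2.9936452348571105 tilt [ 0.0001  0.     -1.    ] gap 0.06587906724932999 F [ 0.0184  0.839  -0.3598]
```

View pics/crop2.png

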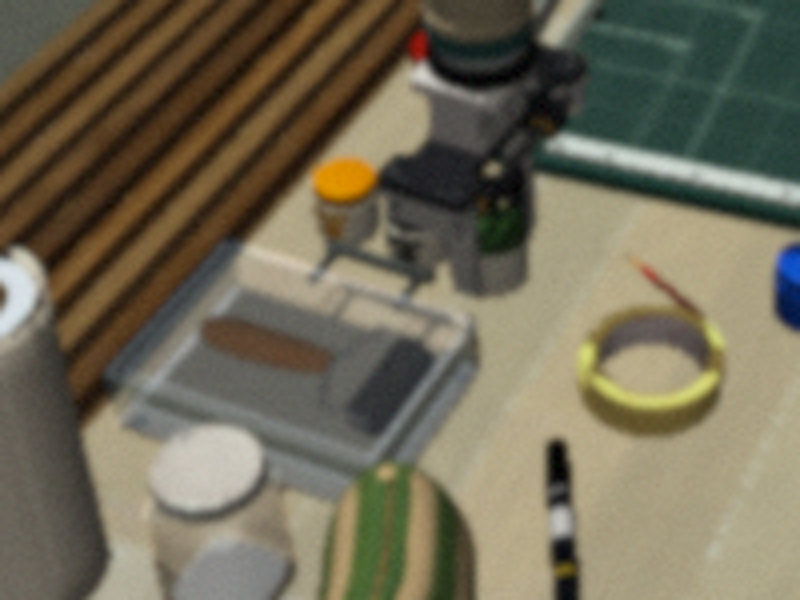

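>>> {"method": "play_rows", "body": {
  "rows": [-1,0,0,0,0,0,0,-1,0,0,0,0,0,0,-1,0,0,0,0,0,0,-1,0,0,0,0,0,0,-1,0,0,0,0,0,0]
}}

```text
t: 6.02
ee_pos: [0.4151, 0.3643, 0.0111]
ee_rot: [1.0, -0.026, 0.0, -0.0]
force: [-1.1, -0.7, 4.7]
finger_gap: 0.0476
```

Run:
```python
from h import *
st(); go(.478,-.395,.19)
```

```text
t 6.03 [0.4151 0.3643 0.0111] yaw -2.989329072031677 tilt [ 0.0009 -0.0005 -1.    ] gap 0.04763668307524408 F [-1.0817 -0.694   4.7148]
units [ 0.6838  5.0327 -1.1947] minrows 12.522221862962414
```

>>> {"method": "play_rows", "body": {
  "rows": [-1,0,0,-0.1,0,0,0,-1,0,0,-0.25,0,0,0,-1,0,0,-0.35,0,0,0,-1,0,0,-0.35,0,0,0,-1,0,0,-0.15,0,0,0,-1,0.0488,0.3595,0,0,0,0,-1,0.0488,0.3595,0,0,0,0,-1,0.0488,0.3595,0,0,0,0,-1,0.0488,0.3595,0,0,0,0,-1,0.0488,0.3595,0,0,0,0,-1,0.0488,0.3595,0,0,0,0,-1,0.0488,0.3595,0,0,0,0,-1,0.0488,0.3595,0,0,0,0,-1,0.0488,0.3595,0,0,0,0,-1,0.0488,0.3595,0,0,0,0,-1,0.0488,0.3595,0,0,0,0,-1,0.0488,0.3595,0,0,0,0,-1,0.0488,0.3595,0,0,0,0,-1,0.0488,0.3595,0,0,0,0,-1,0,0,0,0,0,0]
}}

```text
t: 8.52
ee_pos: [0.4774, -0.399, 0.1899]
ee_rot: [1.0, -0.028, -0.0, 0.001]
force: [-0.5, 0.9, -0.1]
finger_gap: 0.0474
```

Run:
```python
from h import *
st(); go(.478,-.395,.0155)
```

```text
t 8.53 [ 0.4774 -0.399   0.1899] yaw -3.2111708238411656 tilt [-0.0001  0.0013 -1.    ] gap 0.047417235223882505 F [-0.4735  0.9379 -0.0617]
units [ 0.0028 -0.0282  1.1628] minrows 2.791665727251307
```

>>> {"method": "play_rows", "body": {
  "rows": [-1,0,0,0.25,0,0,0,-1,0,0,0.3,0,0,0,-1,0,0,0.3,0,0,0,-1,0,0,0.2,0,0,0,-1,0,0,0.07,0,0,0,-1,0,0,0.03,0,0,0,-1,0,0,0,0,0,0,-1,0,0,0,0,0,0]
}}

```text
t: 9.52
ee_pos: [0.4784, -0.3958, 0.0193]
ee_rot: [1.0, -0.026, 0.001, 0.001]
force: [0.3, 0.1, -0.4]
finger_gap: 0.0477
```

Run:
```python
from h import *
st()
```

```text
t 9.53 [ 0.4784 -0.3958  0.0193] yaw -2.989720555967684 tilt [ 0.0018  0.0017 -1.    ] gap 0.047700260120530705 F [ 0.3075  0.1331 -0.3538]
```

>>> {"method": "play_rows", "body": {
  "rows": [-1,0,0,0.015,0,0,0,-1,0,0,0.015,0,0,0,-1,0,0,0,0,0,0]
}}

```text
t: 9.9
ee_pos: [0.4779, -0.3955, 0.015]
ee_rot: [1.0, -0.026, 0.0, 0.001]
force: [-0.7, 1.5, 6.5]
finger_gap: 0.0478
```

Run:
```python
from h import *
st()
```

```text
t 9.9 [ 0.4779 -0.3955  0.015 ] yaw -2.9904072563716264 tilt [ 0.001   0.0011 -1.    ] gap 0.04779334019289345 F [-0.7066  1.4608  6.4555]
```

Touching down (6 N). Release, rise, then to the black jar.

>>> {"method": "play_rows", "body": {
  "rows": [0.4,0,0,0,0,0,0,0.4,0,0,0,0,0,0,0.4,0,0,0,0,0,0,0.4,0,0,-0.1,0,0,0,0.4,0,0,-0.3,0,0,0,0.4,0,0,-0.35,0,0,0,0.4,0,0,-0.35,0,0,0,0.4,0,0,0,0,0,0]
}}

```text
t: 10.9
ee_pos: [0.48, -0.3975, 0.1848]
ee_rot: [1.0, -0.026, 0.004, 0.004]
force: [0.0, 0.1, 0.7]
finger_gap: 0.0658
```

Run:
```python
from h import *
st(); go(.477,.3615,.18)
```

```text
t 10.9 [ 0.48   -0.3975  0.1848] yaw -2.98896690475723 tilt [ 0.0087  0.008  -0.9999] gap 0.06577785600889459 F [0.0195 0.0831 0.6939]
units [-0.2843 -5.0522 -0.0108] minrows 12.144415721194893
```

>>> {"method": "play_rows", "body": {
  "rows": [0.3,-0.0195,-0.3605,0,0,0,0,0.3,-0.0195,-0.3605,0,0,0,0,0.3,-0.0195,-0.3605,0,0,0,0,0.3,-0.0195,-0.3605,0,0,0,0,0.3,-0.0195,-0.3605,0,0,0,0,0.3,-0.0195,-0.3605,0,0,0,0,0.3,-0.0195,-0.3605,0,0,0,0,0.3,-0.0195,-0.3605,0,0,0,0,0.3,-0.0195,-0.3605,0,0,0,0,0.3,-0.0195,-0.3605,0,0,0,0,0.3,-0.0195,-0.3605,0,0,0,0,0.3,-0.0195,-0.3605,0,0,0,0,0.3,-0.0195,-0.3605,0,0,0,0,0.3,-0.0195,-0.3605,0,0,0,0,0.3,0,0,0,0,0,0,0.3,0,0,0,0,0,0,0.3,0,0,0,0,0,0]
}}

```text
t: 13.02
ee_pos: [0.4761, 0.3614, 0.1783]
ee_rot: [1.0, -0.027, -0.0, 0.001]
force: [-0.0, 0.0, -0.7]
finger_gap: 0.0612
```

Run:
```python
from h import *
st(); go(.477,.3615,.0105)
```

```text
t 13.03 [0.4761 0.3614 0.1783] yaw -3.076456662344039 tilt [-0.0006  0.0011 -1.    ] gap 0.061245420632438034 F [-0.0133  0.0341 -0.742 ]
units [ 0.0063 -0.0019  1.1184] minrows 2.6842420808205367
```

>>> {"method": "play_rows", "body": {
  "rows": [0.3,0.004,0,0.3,0,0,0,0.3,0,0,0.3,0,0,0,0.3,0,0,0.2,0,0,0,0.3,0,0,0.15,0,0,0,0.3,0,0,0.1,0,0,0,0.3,0,0,0.07,0,0,0,0.3,0,0,0,0,0,0]
}}

```text
t: 13.9
ee_pos: [0.4768, 0.3625, 0.0102]
ee_rot: [1.0, -0.026, -0.0, 0.0]
force: [0.2, -0.0, -0.1]
finger_gap: 0.0611
```

Run:
```python
from h import *
st()
```

```text
t 13.9 [0.4768 0.3625 0.0102] yaw -3.0238858815888605 tilt [-0.0005  0.0005 -1.    ] gap 0.061124942801463744 F [ 0.2445 -0.029  -0.0594]
```

>>> {"method": "play_rows", "body": {
  "rows": [-1,0,0,0,0,0,0,-1,0,0,0,0,0,0,-1,0,0,0,0,0,0,-1,0,0,0,0,0,0,-1,0,0,0,0,0,0]
}}

```text
t: 14.52
ee_pos: [0.4775, 0.3634, 0.0113]
ee_rot: [1.0, -0.026, 0.001, -0.0]
force: [-0.6, -0.1, 6.1]
finger_gap: 0.0477
```

Run:
```python
from h import *
st(); go(.406,-.391,.19)
```

```text
t 14.53 [0.4775 0.3634 0.0113] yaw -2.986582467340955 tilt [ 0.0015 -0.0009 -1.    ] gap 0.047741383673049455 F [-0.5546 -0.0588  6.0503]
units [-0.2122  5.0461 -1.1962] minrows 12.456783016640317
```

>>> {"method": "play_rows", "body": {
  "rows": [-1,0,0,-0.1,0,0,0,-1,0,0,-0.25,0,0,0,-1,0,0,-0.35,0,0,0,-1,0,0,-0.35,0,0,0,-1,0,0,-0.15,0,0,0,-1,-0.0152,0.3604,0,0,0,0,-1,-0.0152,0.3604,0,0,0,0,-1,-0.0152,0.3604,0,0,0,0,-1,-0.0152,0.3604,0,0,0,0,-1,-0.0152,0.3604,0,0,0,0,-1,-0.0152,0.3604,0,0,0,0,-1,-0.0152,0.3604,0,0,0,0,-1,-0.0152,0.3604,0,0,0,0,-1,-0.0152,0.3604,0,0,0,0,-1,-0.0152,0.3604,0,0,0,0,-1,-0.0152,0.3604,0,0,0,0,-1,-0.0152,0.3604,0,0,0,0,-1,-0.0152,0.3604,0,0,0,0,-1,-0.0152,0.3604,0,0,0,0,-1,0,0,0,0,0,0]
}}

```text
t: 17.02
ee_pos: [0.4047, -0.3947, 0.1902]
ee_rot: [1.0, -0.028, -0.0, 0.001]
force: [0.6, 0.6, -1.8]
finger_gap: 0.0475
```

>>> {"method": "play_rows", "body": {
  "rows": [-1,0,0,0.25,0,0,0,-1,0,0,0.3,0,0,0,-1,0,0,0.3,0,0,0,-1,0,0,0.2,0,0,0,-1,0,0,0.07,0,0,0,-1,0,0,0.03,0,0,0,-1,0,0,0,0,0,0,-1,0,0,0,0,0,0]
}}

```text
t: 18.02
ee_pos: [0.4061, -0.3919, 0.0192]
ee_rot: [1.0, -0.026, 0.001, 0.001]
force: [-0.6, -0.9, -1.9]
finger_gap: 0.0478
```

Run:
```python
from h import *
st()
```

```text
t 18.02 [ 0.4061 -0.3919  0.0192] yaw -2.989969972577322 tilt [ 0.0016  0.0018 -1.    ] gap 0.0478441734592317 F [-0.5994 -0.9048 -1.8544]
```

>>> {"method": "play_rows", "body": {
  "rows": [-1,0,0,0.015,0,0,0,-1,0,0,0.013,0,0,0,-1,0,0,0,0,0,0,0.4,0,0,0,0,0,0,0.4,0,0,0,0,0,0,0.4,0,0,0,0,0,0,0.4,0,0,-0.1,0,0,0,0.4,0,0,-0.3,0,0,0,0.4,0,0,-0.35,0,0,0,0.4,0,0,-0.35,0,0,0,0.4,0,0,0,0,0,0,0.4,0,0,0,0,0,0]
}}

```text
t: 19.52
ee_pos: [0.4052, -0.3908, 0.179]
ee_rot: [1.0, -0.026, 0.0, 0.0]
force: [-0.2, -0.1, -0.7]
finger_gap: 0.0659
```

Run:
```python
from h import *
st(); go(.538,.3585,.18)
p,d=snap('top','top3'); cv2.imwrite('pics/crop3.png',cv2.resize(p[140:280,110:270,::-1],None,fx=5,fy=5,interpolation=cv2.INTER_CUBIC)[:600])
C=cloud('top',d); m=(C[...,2]>.043)&(C[...,2]<.057); m[:,:175]=0;m[:,215:]=0;m[:150]=0;m[240:]=0; print(C[m].mean(0),m.sum())
```

```text
t 19.52 [ 0.4052 -0.3908  0.179 ] yaw -2.9927061467831813 tilt [ 0.      0.0001 -1.    ] gap 0.06591850996287475 F [-0.1756 -0.0684 -0.7171]
units [ 0.6234 -5.0348 -0.0074] minrows 12.175767325216999
[0.5285 0.3637 0.0495] 134
```

View pics/crop3.png

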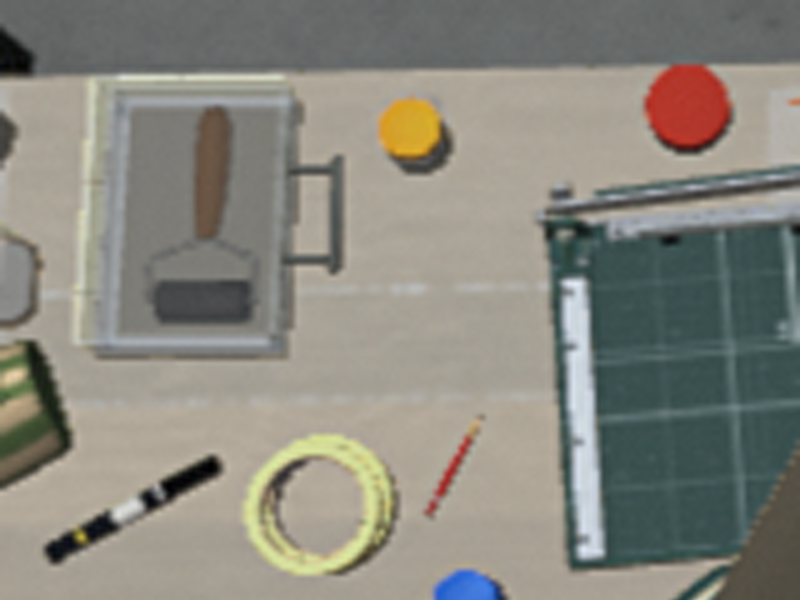

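>>> {"method": "play_rows", "body": {
  "rows": [0.4,0.0445,-0.3596,0,0,0,0,0.4,0.0445,-0.3596,0,0,0,0,0.4,0.0445,-0.3596,0,0,0,0,0.4,0.0445,-0.3596,0,0,0,0,0.4,0.0445,-0.3596,0,0,0,0,0.4,0.0445,-0.3596,0,0,0,0,0.4,0.0445,-0.3596,0,0,0,0,0.4,0.0445,-0.3596,0,0,0,0,0.4,0.0445,-0.3596,0,0,0,0,0.4,0.0445,-0.3596,0,0,0,0,0.4,0.0445,-0.3596,0,0,0,0,0.4,0.0445,-0.3596,0,0,0,0,0.4,0.0445,-0.3596,0,0,0,0,0.4,0.0445,-0.3596,0,0,0,0,0.4,0,0,0,0,0,0,0.4,0,0,0,0,0,0,0.4,0,0,0,0,0,0]
}}

```text
t: 21.7
ee_pos: [0.5378, 0.3564, 0.1782]
ee_rot: [1.0, -0.027, -0.001, 0.001]
force: [0.1, 1.4, -0.3]
finger_gap: 0.0658
```

Run:
```python
from h import *
st(); go(.538,.3585,.0105)
```

```text
t 21.7 [0.5378 0.3564 0.1782] yaw -3.071447341996476 tilt [-0.0014  0.0015 -1.    ] gap 0.0657606996291471 F [ 0.0842  1.4108 -0.3285]
units [ 0.0022 -0.0156  1.1176] minrows 2.682616351930037
```

>>> {"method": "play_rows", "body": {
  "rows": [0.4,0,-0.005,0.3,0,0,0,0.4,0,0,0.3,0,0,0,0.4,0,0,0.2,0,0,0,0.4,0,0,0.15,0,0,0,0.4,0,0,0.1,0,0,0,0.4,0,0,0.07,0,0,0,0.4,0,0,0,0,0,0,-1,0,0,0,0,0,0,-1,0,0,0,0,0,0,-1,0,0,0,0,0,0,-1,0,0,0,0,0,0,-1,0,0,0,0,0,0]
}}

```text
t: 23.2
ee_pos: [0.5389, 0.3592, 0.0116]
ee_rot: [1.0, -0.026, 0.001, -0.0]
force: [-0.8, 0.6, 5.2]
finger_gap: 0.0476
```

Run:
```python
from h import *
st(); go(.435,-.1787,.19)
```

```text
t 23.2 [0.5389 0.3592 0.0116] yaw -2.9907503203955734 tilt [ 0.0014 -0.0008 -1.    ] gap 0.0475972326901094 F [-0.8108  0.5724  5.1859]
units [-0.5027  3.6164 -1.1933] minrows 9.218875114418514
```

>>> {"method": "play_rows", "body": {
  "rows": [0.4,0,0,0,0,0,0,0.4,0,0,0,0,0,0,0.4,0,0,0,0,0,0,0.4,0,0,-0.035,0,0,0,0.4,0,0,0,0,0,0,-1,0,0,0,0,0,0,-1,0,0,0,0,0,0,-1,0,0,0,0,0,0,-1,0,0,0,0,0,0,-1,0,0,0,0,0,0]
}}

```text
t: 24.45
ee_pos: [0.5382, 0.3588, 0.0159]
ee_rot: [1.0, -0.026, -0.0, 0.0]
force: [0.2, -0.9, 0.6]
finger_gap: 0.0475
```

Run:
```python
from h import *
st(); go(.435,-.1787,.20)
```

```text
t 24.45 [0.5382 0.3588 0.0159] yaw -2.99279074300431 tilt [-0.0001  0.0002 -1.    ] gap 0.04752539484549163 F [ 0.1922 -0.9341  0.5933]
units [-0.5003  3.6147 -1.2266] minrows 9.239432928371441
```

>>> {"method": "play_rows", "body": {
  "rows": [-1,0,0,-0.1,0,0,0,-1,0,0,-0.25,0,0,0,-1,0,0,-0.35,0,0,0,-1,0,0,-0.35,0,0,0,-1,0,0,-0.2,0,0,0,-1,-0.0455,0.3286,0,0,0,0,-1,-0.0455,0.3286,0,0,0,0,-1,-0.0455,0.3286,0,0,0,0,-1,-0.0455,0.3286,0,0,0,0,-1,-0.0455,0.3286,0,0,0,0,-1,-0.0455,0.3286,0,0,0,0,-1,-0.0455,0.3286,0,0,0,0,-1,-0.0455,0.3286,0,0,0,0,-1,-0.0455,0.3286,0,0,0,0,-1,-0.0455,0.3286,0,0,0,0,-1,-0.0455,0.3286,0,0,0,0,-1,0,0,0,0,0,0,-1,0,0,0,0,0,0]
}}

```text
t: 26.7
ee_pos: [0.4349, -0.1783, 0.204]
ee_rot: [1.0, -0.027, 0.0, -0.0]
force: [-0.3, 0.2, -0.4]
finger_gap: 0.0479
```

>>> {"method": "play_rows", "body": {
  "rows": [-1,0,0,0.3,0,0,0,-1,0,0,0.3,0,0,0,-1,0,0,0.25,0,0,0,-1,0,0,0.15,0,0,0,-1,0,0,0.08,0,0,0,-1,0,0,0,0,0,0,-1,0,0,0,0,0,0]
}}

```text
t: 27.58
ee_pos: [0.436, -0.1788, 0.0425]
ee_rot: [1.0, -0.026, 0.001, 0.001]
force: [0.8, -0.8, 0.3]
finger_gap: 0.0477
```

Run:
```python
from h import *
st(); go(.435,-.1787,.0245); snap('side','side4')
```

```text
t 27.57 [ 0.436  -0.1788  0.0425] yaw -2.954251708667623 tilt [ 0.0019  0.001  -1.    ] gap 0.04765677110004734 F [ 0.8471 -0.8024  0.2925]
units [-0.0068 -0.0004  0.12  ] minrows 0.28839825969830846
```

View pics/side4.png

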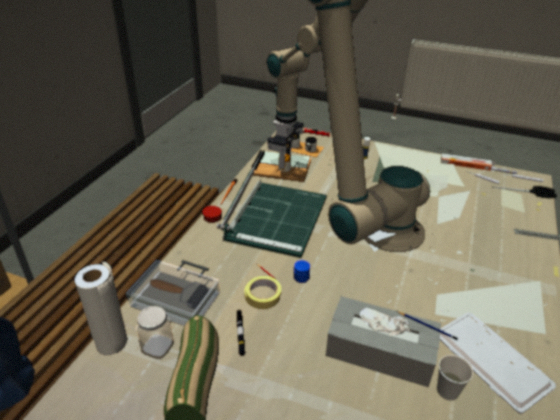

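Above the well at ~(285,165). Lower the rest slowly and release.

>>> {"method": "play_rows", "body": {
  "rows": [-1,0,0,0.05,0,0,0,-1,0,0,0.04,0,0,0,-1,0,0,0.015,0,0,0,-1,0,0,0.012,0,0,0,-1,0,0,0,0,0,0]
}}

```text
t: 28.25
ee_pos: [0.4351, -0.1788, 0.024]
ee_rot: [1.0, -0.026, 0.0, 0.0]
force: [0.2, -0.2, -0.9]
finger_gap: 0.0475
```

Run:
```python
from h import *
st()
```

```text
t 28.25 [ 0.4351 -0.1788  0.024 ] yaw -3.0000003054212843 tilt [ 0.0002  0.0002 -1.    ] gap 0.04753280705036334 F [ 0.2142 -0.2386 -0.8764]
```

>>> {"method": "play_rows", "body": {
  "rows": [0.3,0,0,0,0,0,0,0.3,0,0,0,0,0,0,0.3,0,0,0,0,0,0,0.3,0,0,-0.1,0,0,0,0.3,0,0,-0.3,0,0,0,0.3,0,0,-0.35,0,0,0,0.3,0,0,-0.35,0,0,0,0.3,0,-0.1,0,0,0,0,0.3,0,-0.35,0,0,0,0,0.3,0,-0.35,0,0,0,0,0.3,0,-0.35,0,0,0,0,0.3,0,-0.35,0,0,0,0,0.3,0,-0.3,0,0,0,0,0.3,0,0,0,0,0,0]
}}

```text
t: 30.0
ee_pos: [0.4478, 0.0937, 0.1876]
ee_rot: [1.0, -0.024, -0.001, -0.0]
force: [-0.0, -0.1, 0.6]
finger_gap: 0.0611
```

Run:
```python
from h import *
st(); go(.481,.414,.15)
p,d=snap('top','top5'); C=cloud('top',d)
cv2.imwrite('pics/crop5.png',np.vstack([cv2.resize(p[145:225,110:270,::-1],None,fx=5,fy=5,interpolation=cv2.INTER_CUBIC)[:300],cv2.resize(p[150:225,310:430,::-1],None,fx=4,fy=4)[:,:].copy() if 0 else cv2.resize(p[150:210,290:450,::-1],None,fx=5,fy=5,interpolation=cv2.INTER_CUBIC)]))
print([ (x['centre'],x['score']) for x in manip.mark_of('drawer_handle','top')],[ (x['centre'],x['score']) for x in manip.mark_of('roller_center','top')])
for q in ['jar_ochre_center','jar_black_center','jar_green_center']: print(q,[ (x['centre'],x['score']) for x in manip.mark_of(q,'top')])
```

```text
t 30.0 [0.4478 0.0937 0.1876] yaw -2.700706258447461 tilt [-0.0025 -0.0005 -1.    ] gap 0.06110843860636172 F [-0.0311 -0.0904  0.6419]
units [ 0.1214 -2.1431  0.2517] minrows 5.187041532831402
[([0.4806, 0.4145, 0.0325], 0.55)] []
jar_ochre_center [([0.4381, -0.182, 0.0357], 0.76)]
jar_black_center [([0.4078, -0.3928, 0.0285], 0.55)]
jar_green_center [([0.4775, -0.3913, 0.0277], 0.63), ([0.1935, 0.3127, 0.0235], 0.45)]
```

View pics/crop5.png

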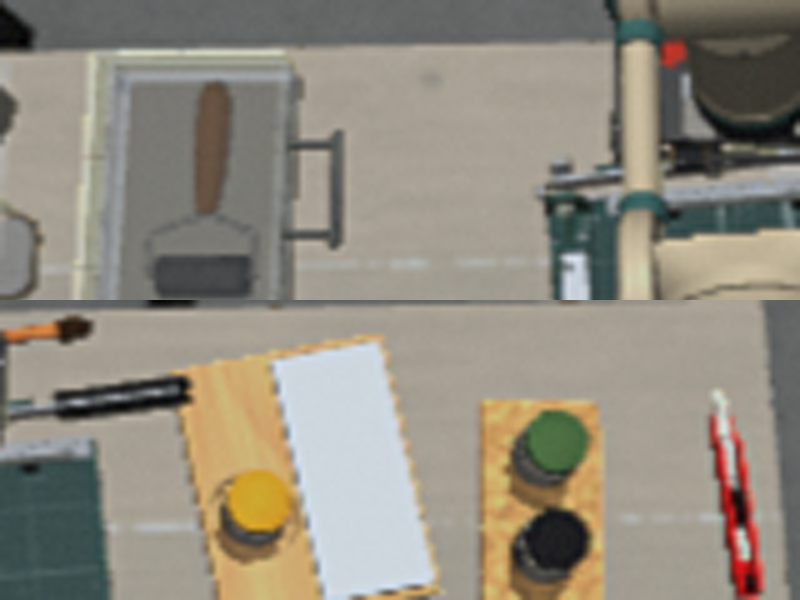

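>>> {"method": "play_rows", "body": {
  "rows": [-0.36,0.02,-0.35,0.03,0,0,0,-0.36,0.02,-0.35,0.03,0,0,0,-0.36,0.02,-0.35,0.03,0,0,0,-0.36,0.02,-0.35,0.03,0,0,0,-0.36,0.02,-0.35,0.03,0,0,0,-0.36,0.02,-0.35,0.03,0,0,0,-0.36,0,-0.03,0.2,0,0,0,-0.36,0,0,0.2,0,0,0,-0.36,0,0,0,0,0,0,-0.36,0,0,0,0,0,0]
}}

```text
t: 31.55
ee_pos: [0.4849, 0.4087, 0.1029]
ee_rot: [1.0, -0.027, 0.001, -0.0]
force: [-0.3, -1.1, -0.1]
finger_gap: 0.0298
```

Run:
```python
from h import *
st(); go(.481,.4142,.0155)
```

```text
t 31.55 [0.4849 0.4087 0.1029] yaw -3.0691287632478135 tilt [ 0.0013 -0.0008 -1.    ] gap 0.029819677025821813 F [-0.3225 -1.0933 -0.0756]
units [-0.0289 -0.0348  0.5828] minrows 1.402861619549867
```

>>> {"method": "play_rows", "body": {
  "rows": [-0.36,-0.022,-0.034,0,0,0,0,-0.36,0,0,0.15,0,0,0,-0.36,0,0,0.15,0,0,0,-0.36,0,0,0.13,0,0,0,-0.36,0,0,0.09,0,0,0,-0.36,0,0,0.06,0,0,0,-0.36,0,0,0,0,0,0]
}}

```text
t: 32.42
ee_pos: [0.4806, 0.4143, 0.0148]
ee_rot: [1.0, -0.026, -0.0, 0.0]
force: [1.0, -0.8, 0.1]
finger_gap: 0.03
```

Run:
```python
from h import *
st(); p,d=snap('side','side6'); cv2.imwrite('pics/crop6.png',cv2.resize(p[200:350,100:300,::-1],None,fx=4,fy=4,interpolation=cv2.INTER_CUBIC))
```

```text
t 32.42 [0.4806 0.4143 0.0148] yaw -2.9998432346991244 tilt [-0.0003  0.0003 -1.    ] gap 0.029953776048136652 F [ 1.0261 -0.7537  0.0962]
```

View pics/crop6.png

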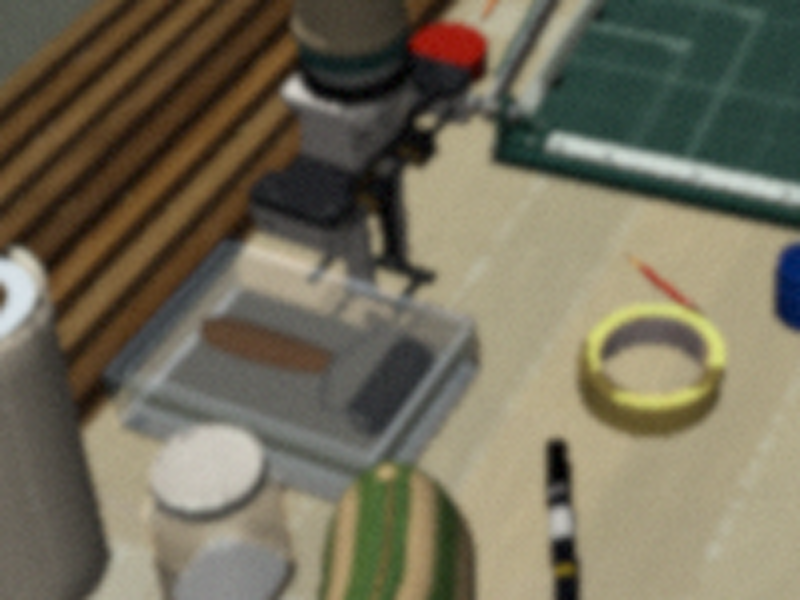

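>>> {"method": "play_rows", "body": {
  "rows": [-1,0,0,0,0,0,0,-1,0,0,0,0,0,0,-1,0,0,0,0,0,0,-1,0,0,0,0,0,0,-1,0,0,0,0,0,0,-1,0,0.04,0,0,0,0,-1,0,0.08,0,0,0,0,-1,0,0.1,0,0,0,0,-1,0,0.1,0,0,0,0,-1,0,0.1,0,0,0,0,-1,0,0.1,0,0,0,0,-1,0,0.1,0,0,0,0,-1,0,0.07,0,0,0,0,-1,0,0.04,0,0,0,0,-1,0,0,0,0,0,0,-1,0,0,0,0,0,0],
  "squeeze": 20
}}

```text
t: 34.48
ee_pos: [0.4791, 0.3039, 0.0155]
ee_rot: [1.0, -0.026, 0.004, -0.0]
force: [8.4, -0.7, 0.9]
finger_gap: 0.0102
```

Run:
```python
from h import *
st(); p,d=snap('side','side7'); cv2.imwrite('pics/crop7.png',cv2.resize(p[200:350,100:300,::-1],None,fx=4,fy=4,interpolation=cv2.INTER_CUBIC))
```

```text
t 34.48 [0.4791 0.3039 0.0155] yaw -2.988742170142836 tilt [ 0.0075 -0.0007 -1.    ] gap 0.01020343433014718 F [ 8.3811 -0.7081  0.9191]
```

View pics/crop7.png

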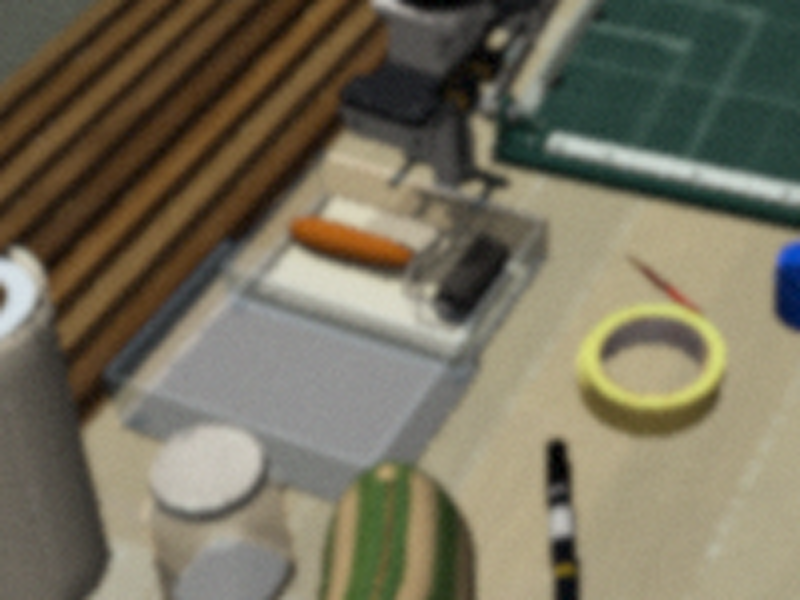

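>>> {"method": "play_rows", "body": {
  "rows": [-1,0.02,0.015,0,0,0,0,-1,0.01,0.015,0,0,0,0,-1,0,0,0,0,0,0]
}}

```text
t: 34.9
ee_pos: [0.4791, 0.3002, 0.0154]
ee_rot: [1.0, -0.027, -0.0, -0.001]
force: [0.4, 3.4, 5.7]
finger_gap: 0.01
```

Run:
```python
from h import *
st(); print(manip.read_state()['force'])
```

```text
t 34.9 [0.4791 0.3002 0.0154] yaw -3.0865595077791825 tilt [-0.0004 -0.0016 -1.    ] gap 0.009957310011927492 F [0.3531 3.3744 5.665 ]
[0.3531 3.3744 5.665 ]
```

>>> {"method": "play_rows", "body": {
  "rows": [-0.36,0,0,0,0,0,0,-0.36,0,0,0,0,0,0,-0.36,0,0,0,0,0,0,-0.3,0,0,-0.1,0,0,0,-0.3,0,0,-0.3,0,0,0,-0.3,0,0,-0.35,0,0,0,-0.3,0,0.25,-0.35,0,0,0,-0.3,0,0.35,0,0,0,0,-0.3,0,0.35,0,0,0,0,-0.3,0,0.2,0,0,0,0,-0.3,0,0,0,0,0,0]
}}

```text
t: 36.28
ee_pos: [0.4701, 0.1277, 0.1793]
ee_rot: [1.0, -0.028, 0.001, 0.0]
force: [0.9, -0.0, 0.6]
finger_gap: 0.033
```

Run:
```python
from h import *
st()
p,d=snap('top','top8'); C=cloud('top',d)
cv2.imwrite('pics/crop8.png',cv2.resize(p[140:240,110:230,::-1],None,fx=6,fy=6,interpolation=cv2.INTER_CUBIC))
snap('side','side8')
for c in('top','side'):
  for q in ('roller_center','drawer_handle'):
    print(c,q,[ (x['centre'],x['score']) for x in manip.mark_of(q,c)])
    r=manip.boxes_of(q,c); print(' box',[(x['centre'],x['score']) for x in r])
```

```text
t 36.27 [0.4701 0.1277 0.1793] yaw -3.177490497316971 tilt [ 0.0011  0.0001 -1.    ] gap 0.03298591882437628 F [ 0.8827 -0.0338  0.5732]
top roller_center [([0.4824, 0.3961, 0.0273], 0.81)]
 box [([0.4471, 0.3881, 0.0365], 0.73)]
top drawer_handle [([0.4807, 0.2978, 0.034], 0.82)]
 box [([0.4849, 0.3878, 0.0098], 0.61)]
side roller_center [([0.4813, 0.3922, 0.0255], 0.78)]
 box [([0.4511, 0.4, 0.0343], 0.72)]
side drawer_handle [([0.4764, 0.2991, 0.0342], 0.97)]
 box [([0.4855, 0.3496, 0.0242], 0.71)]
```

View pics/crop8.png

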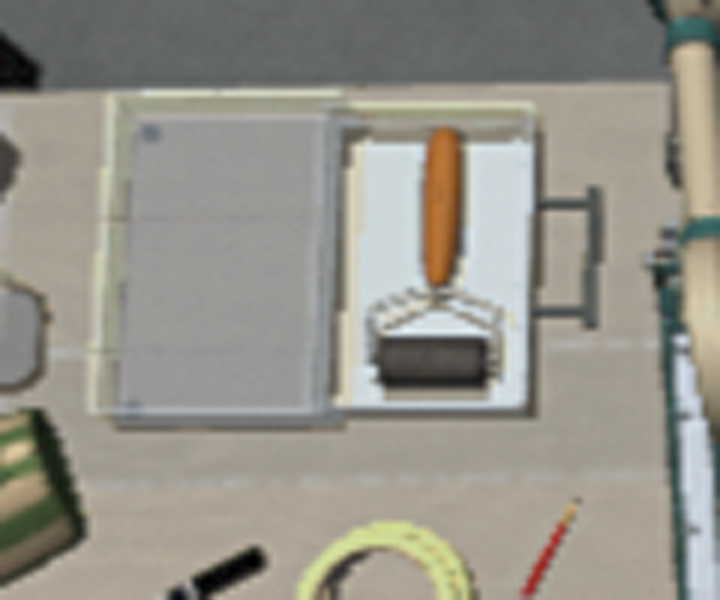

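Run:
```python
from h import *
p=cv2.imread('pics/top8.png'); d=np.load('pics/top8.npy'); hsv=cv2.cvtColor(p,cv2.COLOR_BGR2HSV)
roi=np.zeros(d.shape,bool); roi[158:192,176:190]=1
m=roi&(hsv[...,1]>130)&(hsv[...,0]<20)
k=np.argwhere(m)[:,::-1]; W=onplane('top',k,.030)[:,:2]
print(len(k)); mean=W.mean(0); ev,V=np.linalg.eigh(np.cov((W-mean).T)); a=V[:,1]*np.sign(V[0,1]); s=(W-mean)@a; print(mean,'ang',np.degrees(np.arctan2(a[1],a[0])),s.min(),s.max(),'ends',mean+a*s.min(),mean+a*s.max())
C=cloud('top',d); print('z',np.percentile(C[m][:,2],[5,50,95]), np.median(C[m],0))
# roller dark
r2=np.zeros(d.shape,bool); r2[190:210,168:196]=1
m=r2&(hsv[...,2]<110); print(m.sum(), rect('top',m,.033))
# side
p=cv2.imread('pics/side8.png'); d=np.load('pics/side8.npy'); hsv=cv2.cvtColor(p,cv2.COLOR_BGR2HSV); C=cloud('side',d)
roi=np.zeros(d.shape,bool); roi[248:275,165:208]=1
m=roi&(hsv[...,1]>130)&(hsv[...,0]<20); q=C[m]; print(m.sum(), np.median(q,0),q.min(0),q.max(0))
```

```text
126
[0.5136 0.3931] ang -1.014181213980835 -0.04719160381298908 0.04355577118957175 ends [0.4665 0.394 ] [0.5572 0.3924]
z [0.0292 0.0348 0.0411] [0.5135 0.392  0.0348]
170 (array([0.4135, 0.3958]), (404.60345458984375, 394.808349609375), (72.28114318847656, 47.85957717895508), 88.90738677978516)
222 [0.5144 0.4019 0.0336] [-0.1044  0.0188 -0.3502] [0.8653 1.2846 0.99  ]
```

Run:
```python
from h import *
for n in('top1',):
    d=np.load(f'pics/{n}.npy'); p=cv2.imread(f'pics/{n}.png'); C=cloud('top',d); g=p.max(2)
    for u in range(300,332,3):
        col=[(v,) for v in range(160,182) if g[v,u]<70]
        if col: 
            v=int(np.mean(col)); print(u,v,C[v,u])
st(); go(.519,.3932,.10)
```

```text
303 170 [ 0.4977 -0.0411  0.1013]
306 170 [ 0.4966 -0.0514  0.1047]
309 170 [ 0.4941 -0.0614  0.1126]
312 169 [ 0.4994 -0.0724  0.106 ]
315 169 [ 0.4988 -0.0827  0.1072]
318 168 [ 0.5008 -0.0929  0.1122]
321 168 [ 0.4999 -0.1031  0.1146]
324 168 [ 0.5007 -0.1138  0.1111]
327 167 [ 0.5026 -0.1238  0.1163]
t 36.77 [0.4703 0.1297 0.1782] yaw -2.9359326603236706 tilt [-0.0003  0.0001 -1.    ] gap 0.03290144303842975 F [-0.279   0.9789  0.3815]
units [ 0.2347 -1.7709  0.5208] minrows 4.465781789435254
```

>>> {"method": "play_rows", "body": {
  "rows": [0.1,0,0,0,0,0,-0.011,0.1,0.0588,-0.3524,0,0,0,0,0.1,0.0588,-0.3524,0,0,0,0,0.1,0.0588,-0.3524,0,0,0,0,0.1,0.0588,-0.3524,0.25,0,0,0,0.1,0.0588,-0.3524,0.25,0,0,0,0.1,0,0,0,0,0,0,0.1,0,0,0,0,0,0,0.1,0,0,0,0,0,0]
}}

```text
t: 37.9
ee_pos: [0.5188, 0.387, 0.1081]
ee_rot: [1.0, -0.009, 0.001, -0.0]
force: [0.4, -0.6, 0.1]
finger_gap: 0.0517
```

Run:
```python
from h import *
st(); go(.519,.3932,.0145)
```

```text
t 37.9 [0.5188 0.387  0.1081] yaw -1.061606626108342 tilt [ 0.0018 -0.0005 -1.    ] gap 0.051658899946381856 F [ 0.3814 -0.5947  0.1055]
units [-0.0006 -0.0409  0.6239] minrows 1.500541166346643
```

>>> {"method": "play_rows", "body": {
  "rows": [0.1,0,-0.032,0.15,0,0,0,0.1,0,0,0.15,0,0,0,0.1,0,0,0.12,0,0,0,0.1,0,0,0.1,0,0,0,0.1,0,0,0.06,0,0,0,0.1,0,0,0.03,0,0,0,0.1,0,0,0,0,0,0]
}}

```text
t: 38.78
ee_pos: [0.5184, 0.3928, 0.0151]
ee_rot: [1.0, -0.009, 0.0, 0.0]
force: [0.2, -0.6, -0.1]
finger_gap: 0.0517
```

Run:
```python
from h import *
st(); p,d=snap('side','side9'); cv2.imwrite('pics/crop9.png',cv2.resize(p[200:350,100:300,::-1],None,fx=4,fy=4,interpolation=cv2.INTER_CUBIC))
```

```text
t 38.77 [0.5184 0.3928 0.0151] yaw -1.0092156371881826 tilt [ 0.      0.0001 -1.    ] gap 0.051739719688427964 F [ 0.2488 -0.595  -0.0685]
```

View pics/crop9.png

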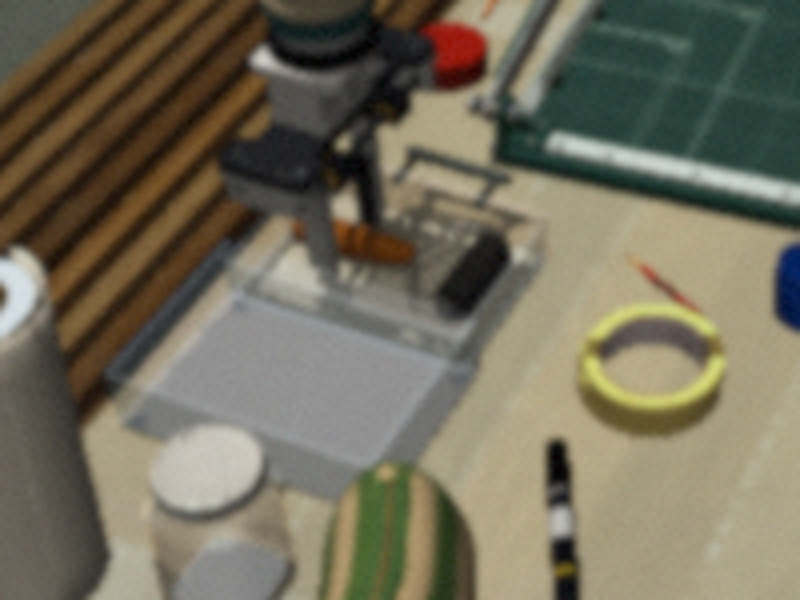

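>>> {"method": "play_rows", "body": {
  "rows": [-1,0,0,0,0,0,0,-1,0,0,0,0,0,0,-1,0,0,0,0,0,0,-1,0,0,0,0,0,0,-1,0,0,0,0,0,0,-1,0,0,0,0,0,0],
  "squeeze": 30
}}

```text
t: 39.58
ee_pos: [0.5185, 0.3929, 0.0153]
ee_rot: [1.0, -0.009, 0.0, -0.0]
force: [-0.3, -0.0, 1.4]
finger_gap: 0.0247
```

>>> {"method": "play_rows", "body": {
  "rows": [-1,0,0,-0.1,0,0,0,-1,0,0,-0.1,0,0,0,-1,0,0,-0.2,0,0,0,-1,0,0,-0.3,0,0,0,-1,0,0,-0.35,0,0,0,-1,0,0,-0.25,0,0,0,-1,0,0,0,0,0,0]
}}

```text
t: 40.45
ee_pos: [0.5201, 0.3939, 0.215]
ee_rot: [1.0, -0.009, 0.004, -0.002]
force: [-0.6, 0.5, -0.7]
finger_gap: 0.0247
```

Run:
```python
from h import *
st(); p,d=snap('side','side10'); cv2.imwrite('pics/crop10.png',cv2.resize(p[150:300,120:320,::-1],None,fx=4,fy=4,interpolation=cv2.INTER_CUBIC))
print([ (x['centre'],x['score']) for x in manip.mark_of('roller_center','side')]); go(.504,-.2471,.21)
```

```text
t 40.45 [0.5201 0.3939 0.215 ] yaw -1.0101468705631451 tilt [ 0.0077 -0.0046 -1.    ] gap 0.02470061244116736 F [-0.6078  0.5032 -0.7327]
[([0.4837, 0.3939, 0.2256], 0.78)]
units [-0.0166  4.2642  0.0013] minrows 10.23412421959169
```

View pics/crop10.png

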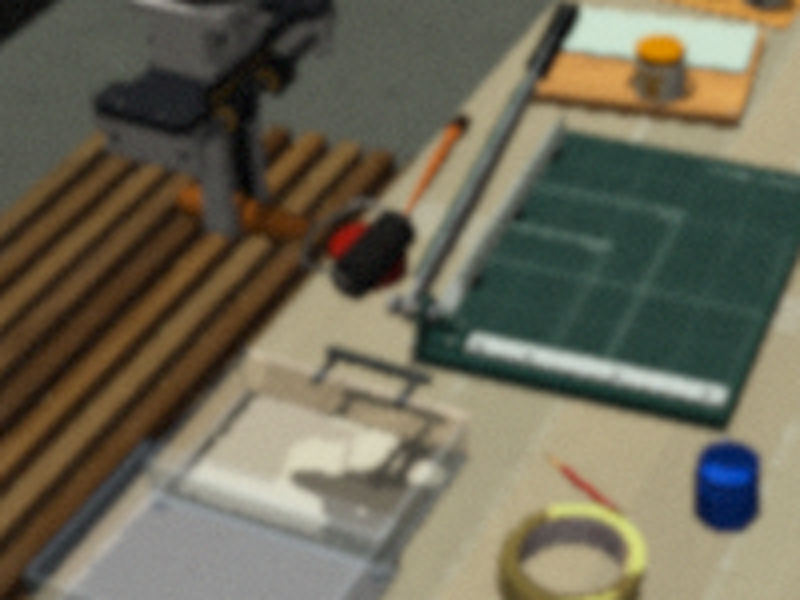

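>>> {"method": "play_rows", "body": {
  "rows": [-1,-0.0014,0.3,0,0,0,0,-1,-0.0014,0.36,0,0,0,0,-1,-0.0014,0.36,0,0,0,0,-1,-0.0014,0.36,0,0,0,0,-1,-0.0014,0.36,0,0,0,0,-1,-0.0014,0.36,0,0,0,0,-1,-0.0014,0.36,0,0,0,0,-1,-0.0014,0.36,0,0,0,0,-1,-0.0014,0.36,0,0,0,0,-1,-0.0014,0.36,0,0,0,0,-1,-0.0014,0.36,0,0,0,0,-1,-0.0014,0.36,0,0,0,0,-1,0,0,0,0,0,-0.03,-1,0,0,0,0,0,-0.03,-1,0,0,0,0,0,0,-1,0,0,0,0,0,0]
}}

```text
t: 42.55
ee_pos: [0.5039, -0.2455, 0.209]
ee_rot: [0.996, 0.085, -0.001, -0.001]
force: [0.5, 1.0, -1.8]
finger_gap: 0.0241
```

Run:
```python
from h import *
st(); go(.504,-.2471,.06)
for c in('top','side'):
    p,d=snap(c,c+'11')
    print(c,[ (x['centre'],x['score']) for x in manip.mark_of('roller_center',c)],[ (x['centre'],x['score']) for x in manip.mark_of('glass',c)])
p=cv2.imread('pics/side11.png'); cv2.imwrite('pics/crop11.png',cv2.resize(p[80:230,200:400],None,fx=4,fy=4,interpolation=cv2.INTER_CUBIC))
```

```text
t 42.55 [ 0.5039 -0.2455  0.209 ] yaw 9.72187220472618 tilt [-0.0017 -0.0016 -1.    ] gap 0.024094689752108933 F [ 0.4629  1.0258 -1.8067]
units [0.0005 0.0119 0.993 ] minrows 2.3834460719622665
top [([0.478, 0.3002, 0.0331], 0.21)] [([0.4664, -0.2555, 0.024], 0.64)]
side [([0.4664, -0.2536, 0.223], 0.7)] [([0.466, -0.2511, 0.0245], 0.76)]
```

View pics/crop11.png

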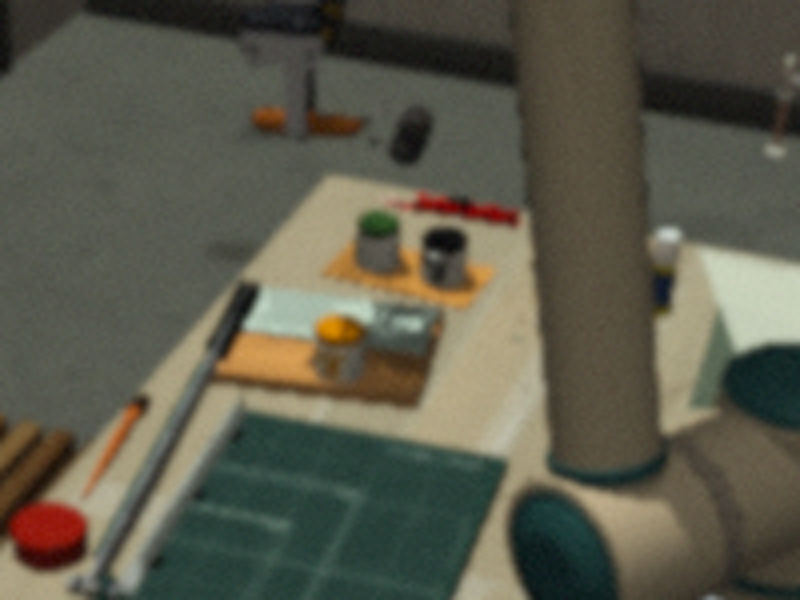

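>>> {"method": "play_rows", "body": {
  "rows": [-1,0,0.004,0.2,0,0,0,-1,0,0,0.3,0,0,0,-1,0,0,0.25,0,0,0,-1,0,0,0.2,0,0,0,-1,0,0,0.13,0,0,0,-1,0,0,0.06,0,0,0,-1,0,0,0.03,0,0,0,-1,0,0,0,0,0,0]
}}

```text
t: 43.85
ee_pos: [0.505, -0.2469, 0.0351]
ee_rot: [0.996, 0.085, 0.0, 0.0]
force: [-0.4, -0.7, -1.0]
finger_gap: 0.0244
```

Run:
```python
from h import *
st(); go(.504,-.2471,.0248)
```

```text
t 43.85 [ 0.505  -0.2469  0.0351] yaw 9.78660070297705 tilt [ 0.0007  0.0007 -1.    ] gap 0.024416926266991795 F [-0.406  -0.6754 -0.9817]
units [-0.0067 -0.0001  0.0688] minrows 0.1658933872471726
```

>>> {"method": "play_rows", "body": {
  "rows": [-1,-0.003,0,0.02,0,0,0,-1,0,0,0.02,0,0,0,-1,0,0,0.015,0,0,0,-1,0,0,0.01,0,0,0,-1,0,0,0,0,0,0]
}}

```text
t: 44.48
ee_pos: [0.5043, -0.2468, 0.025]
ee_rot: [0.996, 0.085, 0.0, 0.0]
force: [0.5, 0.8, -0.1]
finger_gap: 0.0243
```

Run:
```python
from h import *
st(); p,d=snap('side','side12'); cv2.imwrite('pics/crop12.png',cv2.resize(p[110:210,230:350,::-1],None,fx=6,fy=6,interpolation=cv2.INTER_CUBIC))
```

```text
t 44.48 [ 0.5043 -0.2468  0.025 ] yaw 9.788107194071053 tilt [ 0.0002  0.0002 -1.    ] gap 0.024289214739705876 F [ 0.5162  0.7815 -0.0928]
```

View pics/crop12.png

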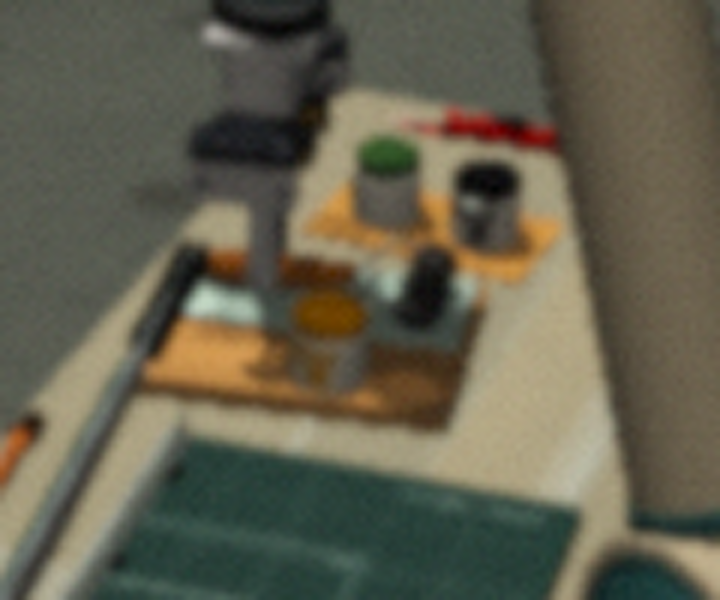

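>>> {"method": "play_rows", "body": {
  "rows": [0.1,0,0,0,0,0,0,0.1,0,0,0,0,0,0,0.1,0,0,0,0,0,0,0.1,0,0,0,0,0,0,0.1,0,0,-0.08,0,0,0,0.1,0,0,-0.25,0,0,0,0.1,0,0,-0.35,0,0,0,0.1,0,0,-0.35,0,0,0,-0.36,0,0,0,0,0,0.03,-0.36,0,0,0,0,0,0.03,-0.36,0,0,0,0,0,0,-0.36,0,0,0,0,0,0]
}}

```text
t: 46.02
ee_pos: [0.5041, -0.2467, 0.1797]
ee_rot: [1.0, -0.008, 0.0, 0.0]
force: [-0.5, -0.4, 0.3]
finger_gap: 0.0301
```

Run:
```python
from h import *
st(); go(.4795,.2995,.18)
p,d=snap('side','side13'); cv2.imwrite('pics/crop13.png',cv2.resize(p[110:210,230:350,::-1],None,fx=6,fy=6,interpolation=cv2.INTER_CUBIC))
print([ (x['centre'],x['score']) for x in manip.mark_of('roller_center','side')],[ (x['centre'],x['score']) for x in manip.mark_of('drawer_handle','side')])
```

```text
t 46.02 [ 0.5041 -0.2467  0.1797] yaw -0.9391963765548694 tilt [ 0.0002  0.0002 -1.    ] gap 0.030098765496664726 F [-0.4855 -0.4476  0.2696]
units [-0.2236 -3.6384 -0.0027] minrows 8.748564229930336
[([0.4766, 0.2984, 0.0322], 0.66), ([0.4683, -0.2554, 0.0349], 0.51)] [([0.4773, 0.2999, 0.0345], 0.73)]
```

View pics/crop13.png

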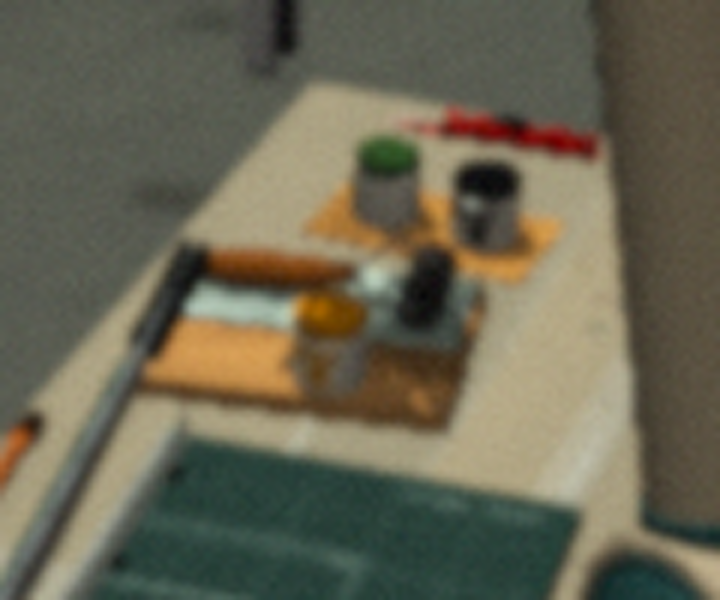

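>>> {"method": "play_rows", "body": {
  "rows": [-0.36,-0.0203,-0.3308,0,0,0,0,-0.36,-0.0203,-0.3308,0,0,0,0,-0.36,-0.0203,-0.3308,0,0,0,0,-0.36,-0.0203,-0.3308,0,0,0,0,-0.36,-0.0203,-0.3308,0,0,0,0,-0.36,-0.0203,-0.3308,0,0,0,0,-0.36,-0.0203,-0.3308,0,0,0,0,-0.36,-0.0203,-0.3308,0,0,0,0,-0.36,-0.0203,-0.3308,0,0,0,0,-0.36,-0.0203,-0.3308,0,0,0,0,-0.36,-0.0203,-0.3308,0,0,0,0,-0.36,0,0,0,0,0,0,-0.36,0,0,0.3,0,0,0,-0.36,0,0,0.3,0,0,0,-0.36,0,0,0,0,0,0,-0.36,0,0,0,0,0,0]
}}

```text
t: 48.18
ee_pos: [0.4815, 0.2993, 0.0907]
ee_rot: [1.0, -0.009, 0.001, -0.0]
force: [-0.4, -0.4, -0.4]
finger_gap: 0.0304
```

Run:
```python
from h import *
st(); go(.4795,.2998,.0155)
p,d=snap('top','top14'); cv2.imwrite('pics/crop14.png',cv2.resize(p[150:225,310:430,::-1],None,fx=6,fy=6,interpolation=cv2.INTER_CUBIC))
print([ (x['centre'],x['score']) for x in manip.mark_of('roller_center','top')])
```

```text
t 48.17 [0.4815 0.2993 0.0907] yaw -1.046790729685315 tilt [ 0.0019 -0.0006 -1.    ] gap 0.030358246806201142 F [-0.3916 -0.3713 -0.3944]
units [-0.0143 -0.0026  0.5014] minrows 1.203954938297928
[([0.4684, -0.2545, 0.0346], 0.91)]
```

View pics/crop14.png

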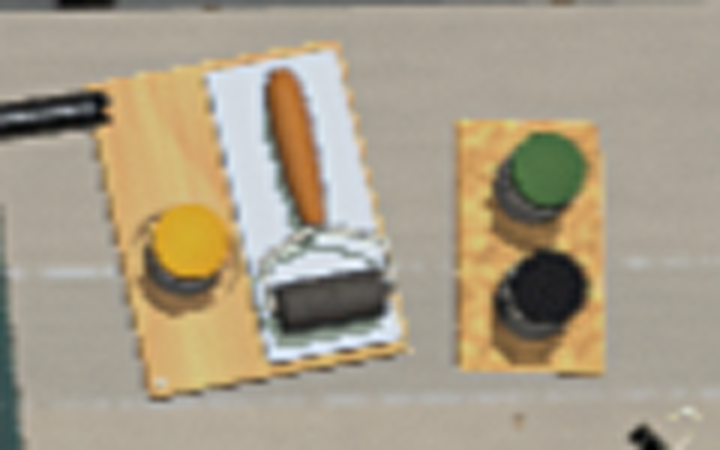

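>>> {"method": "play_rows", "body": {
  "rows": [-0.36,-0.012,0,0.15,0,0,0,-0.36,0,0,0.15,0,0,0,-0.36,0,0,0.12,0,0,0,-0.36,0,0,0.08,0,0,0,-0.36,0,0,0,0,0,0,-1,0,0,0,0,0,0,-1,0,0,0,0,0,0,-1,0,0,0,0,0,0,-1,0,0,0,0,0,0],
  "squeeze": 20
}}

```text
t: 49.4
ee_pos: [0.4791, 0.3002, 0.0151]
ee_rot: [1.0, -0.009, 0.001, -0.001]
force: [0.8, 2.3, 4.2]
finger_gap: 0.01
```

>>> {"method": "play_rows", "body": {
  "rows": [-1,0,-0.05,0,0,0,0,-1,0,-0.08,0,0,0,0,-1,0,-0.1,0,0,0,0,-1,0,-0.1,0,0,0,0,-1,0,-0.1,0,0,0,0,-1,0,-0.1,0,0,0,0,-1,0,-0.08,0,0,0,0,-1,0,-0.06,0,0,0,0,-1,0,-0.04,0,0,0,0,-1,0,-0.03,0,0,0,0,-1,0,0,0,0,0,0]
}}

```text
t: 50.78
ee_pos: [0.481, 0.4115, 0.0151]
ee_rot: [1.0, -0.009, 0.001, -0.0]
force: [-0.4, 0.6, 4.9]
finger_gap: 0.0102
```

Run:
```python
from h import *
st()
```

```text
t 50.77 [0.481  0.4115 0.0151] yaw -0.991243582813109 tilt [ 0.0015 -0.001  -1.    ] gap 0.010181122367781466 F [-0.4089  0.5985  4.8774]
```

Push on in small steps until it bears on the stop.

>>> {"method": "play_rows", "body": {
  "rows": [-1,0,-0.015,0,0,0,0,-1,0,-0.015,0,0,0,0,-1,0,0,0,0,0,0]
}}

```text
t: 51.15
ee_pos: [0.4811, 0.4155, 0.0151]
ee_rot: [1.0, -0.009, 0.001, -0.0]
force: [0.7, 0.1, 4.1]
finger_gap: 0.0103
```

>>> {"method": "play_rows", "body": {
  "rows": [-1,0,-0.015,0,0,0,0,-1,0,0,0,0,0,0]
}}

```text
t: 51.4
ee_pos: [0.4811, 0.4177, 0.0151]
ee_rot: [1.0, -0.009, 0.001, -0.0]
force: [0.5, -0.3, 5.8]
finger_gap: 0.0104
```

>>> {"method": "play_rows", "body": {
  "rows": [-1,0,-0.015,0,0,0,0,-1,0,0,0,0,0,0]
}}

```text
t: 51.65
ee_pos: [0.4811, 0.4182, 0.0151]
ee_rot: [1.0, -0.008, 0.001, 0.001]
force: [0.3, -3.6, 5.8]
finger_gap: 0.0104
```

>>> {"method": "play_rows", "body": {
  "rows": [-1,0,-0.015,0,0,0,0,-1,0,0,0,0,0,0]
}}

```text
t: 51.9
ee_pos: [0.4811, 0.4182, 0.0151]
ee_rot: [1.0, -0.008, 0.0, 0.004]
force: [0.0, -9.4, 8.9]
finger_gap: 0.0105
```

>>> {"method": "play_rows", "body": {
  "rows": [-1,0,-0.012,0,0,0,0,-1,0,0,0,0,0,0]
}}

```text
t: 52.15
ee_pos: [0.4811, 0.4182, 0.0151]
ee_rot: [1.0, -0.008, 0.0, 0.005]
force: [-0.0, -12.0, 10.1]
finger_gap: 0.0102
```

>>> {"method": "play_rows", "body": {
  "rows": [-1,0,0.03,0,0,0,0,-1,0,0,0,0,0,0]
}}

```text
t: 52.4
ee_pos: [0.4811, 0.4182, 0.0151]
ee_rot: [1.0, -0.009, 0.001, 0.001]
force: [0.1, -2.2, 6.4]
finger_gap: 0.0104
```

>>> {"method": "play_rows", "body": {
  "rows": [-0.36,0,0,0,0,0,0,-0.36,0,0,0,0,0,0,-0.36,0,0,0,0,0,0,-0.36,0,0,0,0,0,0,-0.36,0,0,-0.1,0,0,0,-0.36,0,0,-0.3,0,0,0,-0.36,0,0,-0.35,0,0,0,-0.36,0,0,-0.35,0,0,0,-0.36,0,0,0,0,0,-0.011,-0.36,0,0,0,0,0,0.011,-0.36,0,0,0,0,0,0.011,-0.36,0,0,0,0,0,0]
}}

```text
t: 53.9
ee_pos: [0.48, 0.4186, 0.1778]
ee_rot: [1.0, -0.026, -0.001, 0.001]
force: [-0.3, -0.3, -0.2]
finger_gap: 0.0305
```

Run:
```python
from h import *
st(); go(.4061,-.3915,.18)
snap('side','side15'); print([ (x['centre'],x['score']) for x in manip.mark_of('drawer_handle','side')])
```

```text
t 53.9 [0.48   0.4186 0.1778] yaw -3.0266024804580964 tilt [-0.0024  0.002  -1.    ] gap 0.03047620618142591 F [-0.2583 -0.2978 -0.2178]
units [-0.2065  5.4193 -0.0038] minrows 13.015680985391645
[([0.4783, 0.4185, 0.0337], 0.59)]
```

>>> {"method": "play_rows", "body": {
  "rows": [0.4,-0.0138,0.3613,0,0,0,0,0.4,-0.0138,0.3613,0,0,0,0,0.4,-0.0138,0.3613,0,0,0,0,0.4,-0.0138,0.3613,0,0,0,0,0.4,-0.0138,0.3613,0,0,0,0,0.4,-0.0138,0.3613,0,0,0,0,0.4,-0.0138,0.3613,0,0,0,0,0.4,-0.0138,0.3613,0,0,0,0,0.4,-0.0138,0.3613,0,0,0,0,0.4,-0.0138,0.3613,0,0,0,0,0.4,-0.0138,0.3613,0,0,0,0,0.4,-0.0138,0.3613,0,0,0,0,0.4,-0.0138,0.3613,0,0,0,0,0.4,-0.0138,0.3613,0,0,0,0,0.4,-0.0138,0.3613,0,0,0,0,0.4,0,0,0,0,0,0,0.4,0,0,0,0,0,0,0.4,0,0,0,0,0,0]
}}

```text
t: 56.25
ee_pos: [0.4072, -0.3896, 0.1794]
ee_rot: [1.0, -0.026, -0.0, -0.0]
force: [-0.4, 0.2, 0.2]
finger_gap: 0.0656
```

Run:
```python
from h import *
st(); go(.4061,-.3915,.0155)
```

```text
t 56.25 [ 0.4072 -0.3896  0.1794] yaw -2.925872566256974 tilt [-0.0003 -0.0008 -1.    ] gap 0.06564215029794744 F [-0.4484  0.2495  0.1524]
units [-0.0065  0.0139  1.0924] minrows 2.6220777758438176
```

>>> {"method": "play_rows", "body": {
  "rows": [0.4,-0.006,0.012,0.3,0,0,0,0.4,0,0,0.3,0,0,0,0.4,0,0,0.2,0,0,0,0.4,0,0,0.15,0,0,0,0.4,0,0,0.1,0,0,0,0.4,0,0,0.04,0,0,0,0.4,0,0,0,0,0,0,-1,0,0,0,0,0,0,-1,0,0,0,0,0,0,-1,0,0,0,0,0,0,-1,0,0,0,0,0,0,-1,0,0,0,0,0,0],
  "squeeze": 15
}}

```text
t: 57.75
ee_pos: [0.4064, -0.3931, 0.0166]
ee_rot: [1.0, -0.026, 0.0, 0.0]
force: [0.5, 0.7, 6.0]
finger_gap: 0.0476
```

Run:
```python
from h import *
st(); go(.4773,.3634,.19)
```

```text
t 57.75 [ 0.4064 -0.3931  0.0166] yaw -3.002166737288424 tilt [ 0.0008  0.0007 -1.    ] gap 0.0475681263991538 F [0.5466 0.7419 5.9556]
units [ 0.2085 -5.0603 -1.1592] minrows 12.469368341036537
```

>>> {"method": "play_rows", "body": {
  "rows": [-1,0,0,-0.1,0,0,0,-1,0,0,-0.25,0,0,0,-1,0,0,-0.35,0,0,0,-1,0,0,-0.35,0,0,0,-1,0,0,-0.15,0,0,0,-1,0.0149,-0.3615,0,0,0,0,-1,0.0149,-0.3615,0,0,0,0,-1,0.0149,-0.3615,0,0,0,0,-1,0.0149,-0.3615,0,0,0,0,-1,0.0149,-0.3615,0,0,0,0,-1,0.0149,-0.3615,0,0,0,0,-1,0.0149,-0.3615,0,0,0,0,-1,0.0149,-0.3615,0,0,0,0,-1,0.0149,-0.3615,0,0,0,0,-1,0.0149,-0.3615,0,0,0,0,-1,0.0149,-0.3615,0,0,0,0,-1,0.0149,-0.3615,0,0,0,0,-1,0.0149,-0.3615,0,0,0,0,-1,0.0149,-0.3615,0,0,0,0,-1,0,0,0,0,0,0]
}}

```text
t: 60.25
ee_pos: [0.477, 0.3671, 0.1956]
ee_rot: [1.0, -0.024, 0.0, -0.001]
force: [-0.1, -0.1, -1.3]
finger_gap: 0.0476
```

>>> {"method": "play_rows", "body": {
  "rows": [-1,0,0,0,0,0,0,-1,0,0,0.25,0,0,0,-1,0,0,0.3,0,0,0,-1,0,0,0.3,0,0,0,-1,0,0,0.2,0,0,0,-1,0,0,0.08,0,0,0,-1,0,0,0,0,0,0,-1,0,0,0,0,0,0]
}}

```text
t: 61.25
ee_pos: [0.4783, 0.3639, 0.028]
ee_rot: [1.0, -0.026, 0.001, -0.001]
force: [0.5, -0.9, -1.1]
finger_gap: 0.0478
```

Run:
```python
from h import *
st(); go(.4773,.3634,.0125)
```

```text
t 61.25 [0.4783 0.3639 0.028 ] yaw -3.0192439080795888 tilt [ 0.0025 -0.0014 -1.    ] gap 0.04775794436343646 F [ 0.5262 -0.9285 -1.1474]
units [-0.0066  0.0038  0.1031] minrows 0.24812511945899612
```

>>> {"method": "play_rows", "body": {
  "rows": [-1,-0.003,0.002,0.06,0,0,0,-1,0,0,0.03,0,0,0,-1,0,0,0.012,0,0,0,-1,0,0,0,0,0,0]
}}

```text
t: 61.75
ee_pos: [0.4765, 0.3634, 0.0124]
ee_rot: [1.0, -0.026, 0.0, 0.0]
force: [-2.6, -1.8, 8.7]
finger_gap: 0.0473
```

>>> {"method": "play_rows", "body": {
  "rows": [0.4,0,0,0,0,0,0,0.4,0,0,0,0,0,0,0.4,0,0,0,0,0,0,0.4,0,0,-0.1,0,0,0,0.4,0,0,-0.3,0,0,0,0.4,0,0,-0.35,0,0,0,0.4,0,0,-0.35,0,0,0,0.4,0,0,0,0,0,0,0.4,0,0,0,0,0,0]
}}

```text
t: 62.88
ee_pos: [0.4762, 0.3631, 0.1763]
ee_rot: [1.0, -0.026, 0.0, 0.0]
force: [0.2, -0.2, 0.3]
finger_gap: 0.066
```

Run:
```python
from h import *
st(); go(.4780,-.3957,.18)
```

```text
t 62.88 [0.4762 0.3631 0.1763] yaw -2.9946995867394497 tilt [ 0.      0.0001 -1.    ] gap 0.06603297169754885 F [ 0.2295 -0.1901  0.2946]
units [ 0.2761  5.0513 -0.0245] minrows 12.141358224663248
```

>>> {"method": "play_rows", "body": {
  "rows": [0.4,0.0197,0.3608,0,0,0,0,0.4,0.0197,0.3608,0,0,0,0,0.4,0.0197,0.3608,0,0,0,0,0.4,0.0197,0.3608,0,0,0,0,0.4,0.0197,0.3608,0,0,0,0,0.4,0.0197,0.3608,0,0,0,0,0.4,0.0197,0.3608,0,0,0,0,0.4,0.0197,0.3608,0,0,0,0,0.4,0.0197,0.3608,0,0,0,0,0.4,0.0197,0.3608,0,0,0,0,0.4,0.0197,0.3608,0,0,0,0,0.4,0.0197,0.3608,0,0,0,0,0.4,0.0197,0.3608,0,0,0,0,0.4,0.0197,0.3608,0,0,0,0,0.4,0,0,0,0,0,0,0.4,0,0,0,0,0,0,0.4,0,0,0,0,0,0]
}}

```text
t: 65.0
ee_pos: [0.4781, -0.3936, 0.1755]
ee_rot: [1.0, -0.025, -0.001, -0.001]
force: [0.3, 0.2, 0.0]
finger_gap: 0.0659
```

Run:
```python
from h import *
st(); go(.4780,-.3957,.016)
snap('top','top16'); print([ (x['centre'],x['score']) for x in manip.mark_of('jar_green_center','top')],[ (x['centre'],x['score']) for x in manip.mark_of('jar_black_center','top')])
```

```text
t 65.0 [ 0.4781 -0.3936  0.1755] yaw -2.922037735941371 tilt [-0.0013 -0.0016 -1.    ] gap 0.06590255260183453 F [0.2769 0.2027 0.0038]
units [0.0015 0.0153 1.0632] minrows 2.552055906093737
[([0.1922, 0.3126, 0.0237], 0.6)] [([0.481, 0.364, 0.0273], 0.47)]
```

>>> {"method": "play_rows", "body": {
  "rows": [0.4,0,0.003,0.3,0,0,0,0.4,0,0,0.3,0,0,0,0.4,0,0,0.2,0,0,0,0.4,0,0,0.15,0,0,0,0.4,0,0,0.09,0,0,0,0.4,0,0,0.025,0,0,0,0.4,0,0,0,0,0,0,-1,0,0,0,0,0,0,-1,0,0,0,0,0,0,-1,0,0,0,0,0,0,-1,0,0,0,0,0,0,-1,0,0,0,0,0,0]
}}

```text
t: 66.65
ee_pos: [0.4787, -0.3962, 0.0171]
ee_rot: [1.0, -0.026, 0.0, 0.0]
force: [-0.0, 0.6, 5.9]
finger_gap: 0.0476
```

Run:
```python
from h import *
st(); go(.4150,.3643,.19)
```

```text
t 66.65 [ 0.4787 -0.3962  0.0171] yaw -2.993605546315902 tilt [ 0.0009  0.0008 -1.    ] gap 0.04762059629643432 F [-0.0468  0.5593  5.8688]
units [-0.6875 -5.0398 -1.1572] minrows 12.519475123009697
```

>>> {"method": "play_rows", "body": {
  "rows": [-1,0,0,-0.1,0,0,0,-1,0,0,-0.25,0,0,0,-1,0,0,-0.35,0,0,0,-1,0,0,-0.35,0,0,0,-1,0,0,-0.15,0,0,0,-1,-0.0489,-0.36,0,0,0,0,-1,-0.0489,-0.36,0,0,0,0,-1,-0.0489,-0.36,0,0,0,0,-1,-0.0489,-0.36,0,0,0,0,-1,-0.0489,-0.36,0,0,0,0,-1,-0.0489,-0.36,0,0,0,0,-1,-0.0489,-0.36,0,0,0,0,-1,-0.0489,-0.36,0,0,0,0,-1,-0.0489,-0.36,0,0,0,0,-1,-0.0489,-0.36,0,0,0,0,-1,-0.0489,-0.36,0,0,0,0,-1,-0.0489,-0.36,0,0,0,0,-1,-0.0489,-0.36,0,0,0,0,-1,-0.0489,-0.36,0,0,0,0,-1,0,0,0,0,0,0]
}}

```text
t: 69.15
ee_pos: [0.4145, 0.3677, 0.1962]
ee_rot: [1.0, -0.024, -0.0, -0.001]
force: [0.2, -0.5, -0.7]
finger_gap: 0.0479
```

>>> {"method": "play_rows", "body": {
  "rows": [-1,0,0,0,0,0,0,-1,0,0,0.25,0,0,0,-1,0,0,0.3,0,0,0,-1,0,0,0.3,0,0,0,-1,0,0,0.2,0,0,0,-1,0,0,0.08,0,0,0,-1,0,0,0,0,0,0,-1,0,0,0,0,0,0]
}}

```text
t: 70.15
ee_pos: [0.4165, 0.3648, 0.0283]
ee_rot: [1.0, -0.026, 0.001, -0.001]
force: [-0.6, 0.1, -1.3]
finger_gap: 0.0477
```

Run:
```python
from h import *
st(); go(.4148,.3643,.0128)
```

```text
t 70.15 [0.4165 0.3648 0.0283] yaw -3.0221549604839657 tilt [ 0.0024 -0.0015 -1.    ] gap 0.04770487304311749 F [-0.6311  0.0639 -1.304 ]
units [-0.0113  0.0039  0.103 ] minrows 0.24885898393110353
```

>>> {"method": "play_rows", "body": {
  "rows": [-1,-0.005,0.003,0.06,0,0,0,-1,0,0,0.03,0,0,0,-1,0,0,0.012,0,0,0,-1,0,0,0,0,0,0]
}}

```text
t: 70.65
ee_pos: [0.4144, 0.364, 0.0129]
ee_rot: [1.0, -0.026, 0.0, 0.0]
force: [-1.9, -1.3, 9.4]
finger_gap: 0.048
```

>>> {"method": "play_rows", "body": {
  "rows": [0.4,0,0,0,0,0,0,0.4,0,0,0,0,0,0,0.4,0,0,0,0,0,0,0.4,0,0,-0.1,0,0,0,0.4,0,0,-0.3,0,0,0,0.4,0,0,-0.35,0,0,0,0.4,0,0,-0.35,0,0,0,0.4,0,0.35,0,0,0,0,0.4,0,0.35,0,0,0,0,0.4,0,0.35,0,0,0,0,0.4,0,0.35,0,0,0,0,0.4,0,0.3,0,0,0,0,0.4,0,0,0,0,0,0,0.4,0,0,0,0,0,0]
}}

```text
t: 72.4
ee_pos: [0.4015, 0.1098, 0.1772]
ee_rot: [1.0, -0.027, 0.001, -0.0]
force: [-0.3, 1.2, -0.7]
finger_gap: 0.0662
```

Run:
```python
from h import *
st()
p,d=snap('top','top17'); C=cloud('top',d)
m=((C[...,2]>.042)&(C[...,2]<.058)&(d>0)).astype(np.uint8); m[:, :179]=0; m[:,215:]=0; m[:150]=0;m[275:]=0
n,l,s,c=cv2.connectedComponentsWithStats(m)
for i in range(1,n):
    if s[i,4]>30: print(s[i],C[l==i].mean(0),p[l==i].mean(0))
cv2.imwrite('pics/crop17.png',np.vstack([cv2.resize(p[150:210,110:270,::-1],None,fx=5,fy=5,interpolation=cv2.INTER_CUBIC),cv2.resize(p[150:210,290:450,::-1],None,fx=5,fy=5,interpolation=cv2.INTER_CUBIC)]))
for c in('top','side'):
  if c=='side': snap('side','side17')
  for q in ['jar_ochre_center','jar_black_center','jar_green_center','roller_center','drawer_handle','well','glass']: print(c,q,[ (x['centre'],round(x['score'],2)) for x in manip.mark_of(q,c)])
```

```text
t 72.4 [0.4015 0.1098 0.1772] yaw -3.0385201167960862 tilt [ 0.0013 -0.0009 -1.    ] gap 0.06616602006470734 F [-0.3237  1.2328 -0.7073]
[184 176  14  14 133] [0.4749 0.3624 0.0498] [43.4135 42.5338 41.6767]
[184 193  13  13 134] [0.4125 0.3624 0.0494] [ 75.1716 103.5448  64.6194]
[196 254  14  14 140] [0.1945 0.3131 0.0502] [ 54.6286 103.9357 196.0929]
top jar_ochre_center []
top jar_black_center [([0.4773, 0.3617, 0.0222], 0.74)]
top jar_green_center [([0.1914, 0.3123, 0.022], 0.52)]
top roller_center [([0.4706, -0.2515, 0.0378], 0.78)]
top drawer_handle [([0.4802, 0.4177, 0.0363], 0.78)]
top well [([0.4357, -0.1764, 0.0077], 0.68)]
top glass [([0.4614, -0.2599, 0.021], 0.76)]
side jar_ochre_center [([0.4325, -0.1777, 0.0326], 0.74)]
side jar_black_center [([0.4731, 0.3668, 0.0276], 0.67)]
side jar_green_center [([0.4122, 0.3617, 0.0248], 0.63), ([0.1949, 0.3136, 0.0239], 0.57)]
side roller_center [([0.4685, -0.2555, 0.0348], 0.68)]
side drawer_handle [([0.4769, 0.4155, 0.0324], 0.57)]
side well [([0.4365, -0.181, 0.0067], 0.92)]
side glass [([0.4674, -0.2533, 0.0239], 0.72)]
```

View pics/crop17.png

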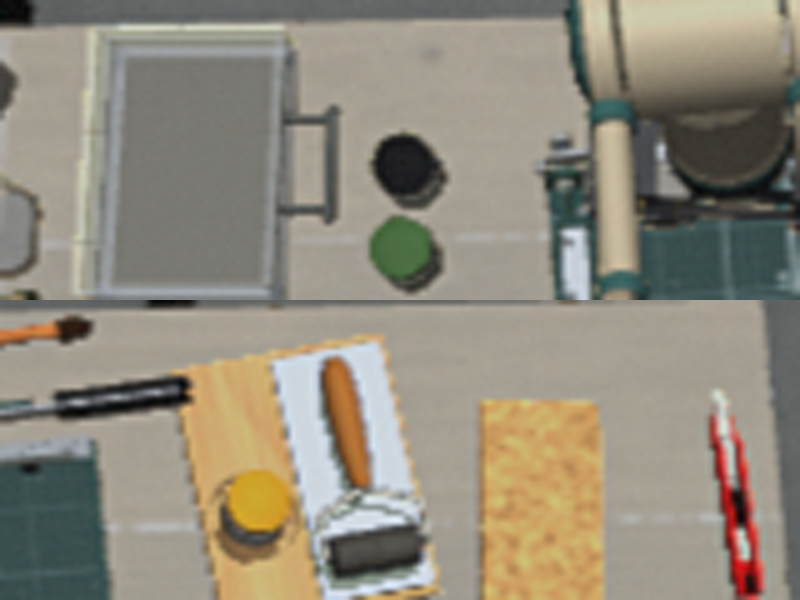

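View pics/side17.png

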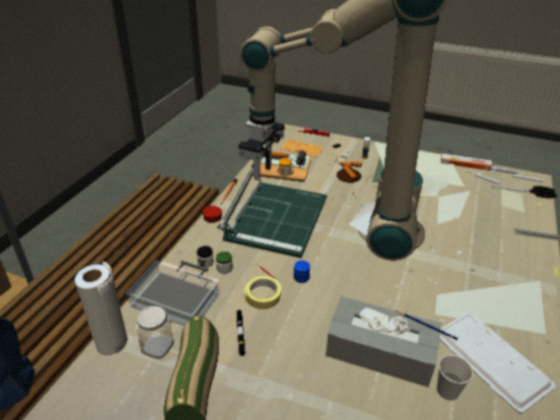

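```bash
python3 -c "
from h import *
st(); print(manip.finish_job())"
```

```text
t 73.2 [0.4012 0.1093 0.1765] yaw -2.9996495484409214 tilt [-0.      0.0001 -1.    ] gap 0.06580485759611936 F [-0.0662 -0.0436 -0.0485]
the job is handed in; nothing more can be done
None
```

The board is set up for ochre and the job is handed in at about 73 s. I moved the green and black jars to the mat and stood the ochre jar in the well. Then I opened the drawer about 114 mm, laid the roller on the glass with its roller end towards the board's -x, shut the drawer, and put black and green back.

Last checks:
- **Black and green jars:** by depth, each lid centre is about 1 mm from where it was at the start.
- **Drawer:** it pushed against its stop with about 12 N. The handle now sits about 4 mm further in than at the start, when the drawer was slightly ajar.
- **Roller:** it lies lengthwise in the middle of the glass, about 2–3 mm from the measured centre.
- **Ochre jar:** it stands upright in the well.

Some network marks were off or missing in the last pictures:
- The top camera's mark for the glass was about 8 mm from my own measurement of the slab.
- The top camera did not report the ochre jar, though the side camera did and the pictures show it.
- For the green jar, the top camera reported only the blue look-alike; the side camera and the depth reading confirmed green.

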